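# Clamp the two halves of a sample chamber with its draw latch

### The arm

A 6-joint arm with a two-finger parallel gripper is mounted at the origin on a cart in front of the work surface, level with it; the furniture and walls round the work are solid. World frame = base frame: x ahead of the robot, y to its left, z up, the work surface at z = 0. Lengths are in m, angles in degrees, forces in N, time in s.
With the tool pointing down it reaches from about 0.35 to 0.875 m from the base axis. Payload 4.2 kg.
Tool frame: the origin (TCP) lies between the finger pads; the fingertips stand 14 mm ahead of it and the grasp point (between the pads) lies 5 mm behind it; x points along the fingers, y is the direction in which the jaws open and shut, and the axes are right-handed (so a half turn about x gives the same grasp; the last joint's range is limited). The gripper opens to 87 mm and grips with 3 to 60 N. Pads are 19 mm wide; open, the fingers measure 117 mm over their backs; the gripper's body (75 mm by 190 mm) begins 51 mm behind the grasp point.
Start: joints at [86.436, 22.042, 0.453, 0, -68.411, -14.817], TCP at [0.197, 0.593, 0.237] pointing down, gripper open.
Joint ranges: [-179.83, 179.83], [-69.29, 118.12], [-61.27, 80.66], [-181.25, 117.63], [-171.15, -9.14], [-177.46, 177.46]. Speed limits (degrees/s): [159.86, 159.86, 180, 180, 180, 180].

### API

Orientations are given as a 3x3 rotation matrix whose columns are the frame's x, y, z axes.
In Python, from station import r, imaging, job gives the robot as it stands. The module is installed in compiled form; this text tells all that it offers.
- The arm moves only by the tool apply_moves, never from a script. Its arguments are lists of equal length, an entry for each row: "xyz": the shift along the tool's x, y, z in m, a list of three; "twist": the turn about the tool's x in degrees; "claw": the opening, from 0 (shut) to 1 (fully open). A call has 1 to 12 rows; each row shifts and turns the pose as measured when the row begins, along the tool's axes as they then stand; what a row does not reach is not made up. A row lasts 1/10 s, in which the tool goes at most 50 mm and 8.59 degrees, less where a joint would pass 70% of its speed; a pose out of reach is approached as far as the arm can. A call is refused whole if a number of a shift passes 0.05 or a number of a turn 8.59, either way. A call with a gripper value outside its range is refused whole. The fingers move at their own pace and stop on an object; the grip force is fixed at half the most. Time passes only in rows, so rows that do not move let the fingers close. It gives the time, the measured TCP pose, the force and the opening at its end, in the units of the state.
- r.sense(): the state, without advancing time (a new reading comes with each control period).
- imaging.capture(name): name is "side" or "top" or "wrist"; returns a dict with "pixels" (384x512x3 uint8, red, green, blue), "mtx" (3x3 intrinsics, pixels), "distortion" ([k1, k2, p1, p2, k3] as OpenCV has them; the pictures are not rectified), "view" (4x4, takes a point from world to camera coordinates). Camera axes: x right, y down, z forward; pixel columns grow to the right and rows downward; lengths in m; the calibration is good to about 2 mm. A picture is of the moment at which its call begins. There is no depth.
- job.finish_job(): hands the job in, once; it reports no verdict.
Trained networks look in a picture, given as the dict that the camera call returned (one of the last four; its "shot" number tells which), for a name from the list of things; names that differ only in an ending like _2 or _b are one class to them, and where a whole thing is asked for, a point or a joint stands for the part that bears it (a point fixed in the world has none). Each returns a list of dicts, best first, with "p" (0 to 1); they miss things now and then, are a little off and sometimes report something else, mostly with a low value. They report only what shows in the picture. A call takes as long as a camera call.
- imaging.regions_of(query, picture): "mask" (384x512 bool, what is visible of it) and "centre" ([column, row] in pixels, amid what is visible of it).
The state is a dict: "time_s": time; "joints": joint angles; "joint_velocities": joint speeds; "effort": joint torques, N m; "tcp_pos": TCP position; "ee_rot": TCP orientation; "wrist_force": force on the tool from outside, world axes, zero at the start; "moment": the same for the moment, N m; "gripper_width": opening from 0.0 (shut) to 1.0 (fully open).
Only numpy, scipy, OpenCV 4.12 (cv2) and the standard library are available. Lean on these libraries where they do the work, as an engineer would, in place of code of your own. Each camera call takes 0.05 s, during which the arm holds its last target.

### The job

Close the draw latch of the sample chamber: take the wire bail by its black roller, hook its crossbar behind the keeper on the sliding half and draw it back gently until it catches and the sliding half just begins to give. Then let go and push the lever back and down past centre until it lies fully home, so that the latch holds the two halves clamped. Never force the bail or the lever, and leave the things around the chamber where they are.

Things in the scene. Friction and masses are not known exactly. Their poses are not given: they have to be found in the camera images.
- cell: Fixed sample chamber: aluminium base 100 x 232 x 10 mm; on it at the -y end a white block (fixed half, top z = 50 mm), at the +y end a white sliding half, a black rubber seal between. Origin: centre of the base's underside; z up, +y points from the lever's pivot to the keeper, x is parallel to the hinge pins. The latch moves in this frame's plane x = 0. Position and yaw vary.
- lever_pivot (a point): Fixed point, axes as the cell's: the lever's hinge pin, at (0, -20, 64.2) mm of the cell. In the cell's y-z plane, with angles measured from +y toward +z, the lever's handle points from here at angle pi - v and the bail's pin lies 14 mm from here at angle pi + 0.22 - v, where v is the value of joint lever.
- lever (a joint): Steel latch lever. Value v in rad: 0 = fully home (level, pointing to -y of the cell, at its stop), 1.57 = upright, more = leaning toward the keeper, limit 2.6. Dead centre at 0.22; below that the bail's pull holds it shut. Stays where left while the bail is slack. The bail comes taut at about 0.95 to 1.8; closing from there takes up to about 12 N at the roll and draws the slider 3 to 12 mm.
- lever_tip (a point): Centre of the crosswise round roll (12 mm diameter, 30 mm wide) at the lever's free end, 66 mm from the pivot along the lever and 7 mm to its upper side (upper when home). The lever is a plate 20 mm wide, 4 mm thick, its mid-plane through this point. Axes are the lever's: as the cell's when home.
- bail: Wire bail (loop of 4.4 mm steel wire, arms 28 mm apart, 50 g), hinged on the lever. Origin: its hinge pin; y runs along the bail to the crossbar, x along the crossbar. At the start it stands up steeply (50 to 75 degrees above level, leaning to the keeper), unhooked, held by a stiff hinge (1 to 3 N to move it); let go below about 40 degrees it sinks down by its weight.
- bail_bar (a point): Centre of the bail's crossbar (4.4 mm thick, 28 mm long), 84.2 mm from the bail's hinge pin; axes as the bail's.
- pull (a point): Centre of the black roller (14 mm diameter, 16 mm long along x) on a short stem, by which the bail is pulled: in the bail's axes 18 mm beyond the bar (+y) and 18 mm above it (+z). Pinched along x by its flat ends it can turn between the fingers. The lever follows when it is pulled; its place alone fixes bail and lever (a two-link chain: lever pivot, bail pin, roller).
- keeper_mid (a point): Point on the sliding half, axes as the cell's: where the hooked bar's centre lies (2.2 mm above the keeper's 34 x 44 mm plate) if the keeper is in the middle of its slots; with the slider at 0 at (0, 58, 64.2) mm of the cell. The real seat is up to 4.5 mm nearer or farther along y, not measured: find it by feel, lowering the bar onto the plate beyond it and drawing back.
- slider (a joint): Sliding half with the keeper: a steel hook 17 mm wide, 4 mm thick, top 9 mm above the seated bar's centre and leaning to +y. The bar lies on its +y side, under the lean; to get down it must be 6 mm beyond its seat (reach: 10 mm or more). Value in m: 0 = open (start), grows as drawn in, limit 0.013. It gives once pulled with 6 N, then 6 N per mm: pull with 12 to 15 N; 17 on it is too hard.
- slide_box: Bystander: closed blue-grey slide box 95 x 105 x 37 mm, origin under its centre.
- jar_green: Bystander: white specimen jar with dark green lid, 65 mm diameter, 78 mm high, origin under its centre.
- dropper_white: Bystander: small white dropper bottle, 28 mm diameter, 60 mm high, origin under its centre.
- antiserum_5: Bystander: small dropper bottle with red cap, 24 mm diameter, 61 mm high, origin under its centre.
- gauze_pack: Bystander: stack of white pads 35 x 35 x 21 mm, origin under its centre.

How it is judged:
By the outcome, as a careful person would: the job done as asked, in the order asked, and still so for the second after the job is handed in, with the robot touching nothing.
It also fails if it takes over 70 s, if anything falls off the work surface, if the arm or the gripper's body presses on something with over 40 N, if the wrist force passes 120 N, or if a joint passes its speed limit or range.

## Working session

There is one attempt and no reset: what is moved stays moved. The work goes in short steps, Python scripts to look and compute and a tool call to move; the robot and the scene stay as the last step left them, time stands still between calls to the robot, and variables do not carry over. Pictures are saved under pics/ and viewed, and the job is handed in when it is done.

Besides the shell and the picture viewer there is one more tool, called after "Emit:" as name(argument=value, ...) on one line, values as JSON. apply_moves: Moves the arm, as the interface text tells. Its arguments: {"type":"object","properties":{"xyz":{"type":"array","items":{"type":"array","items":{"type":"number"}}},"twist":{"type":"array","items":{"type":"number"}},"claw":{"type":"array","items":{"type":"number"}}},"required":["xyz","twist","claw"]}

```bash
mkdir -p pics; ls
python3 - <<'E'
from station import r, imaging, job
import cv2,numpy as np
s=r.sense()
for k,v in s.items(): print(k,np.round(v,4).tolist())
for n in ["side","top","wrist"]:
    p=imaging.capture(n); cv2.imwrite(f"pics/{n}0.png",p["pixels"][:,:,::-1])
    print(n,p["mtx"],p["distortion"],np.round(p["view"],4).tolist())
E
```

```text
pics
time_s 0.0
joints [86.4348, 22.0905, 0.3803, -0.0276, -68.41, -14.8138]
joint_velocities [0.0882, 0.0724, -0.0088, -0.0625, 0.0271, -0.0745]
effort [-0.0002, -39.0673, 18.7403, 4.2199, 0.0109, -0.0002]
tcp_pos [0.1969, 0.5926, 0.2355]
ee_rot [[-0.0006, -0.3155, -0.9489], [-0.0021, -0.9489, 0.3155], [-1.0, 0.0021, -0.0001]]
wrist_force [-0.6319, -0.5845, 0.1595]
moment [-0.0262, -0.008, -0.0095]
gripper_width 1.0018
side [[348.20614846   0.         257.48516992]
 [  0.         348.20614846 192.46593137]
 [  0.           0.           1.        ]] [0.03066835 0.         0.         0.         0.        ] [[-0.9934, -0.1146, -0.0029, 0.5215], [-0.0521, 0.4738, -0.8791, 0.0854], [0.1021, -0.8731, -0.4767, 0.853], [0.0, 0.0, 0.0, 1.0]]
top [[399.52100847   0.         255.01666447]
 [  0.         399.52100847 184.07142189]
 [  0.           0.           1.        ]] [-0.05559178  0.          0.          0.          0.        ] [[0.003, -0.9995, -0.0305, 0.0379], [-0.9904, 0.0012, -0.1385, 0.5132], [0.1385, 0.0306, -0.9899, 1.0301], [0.0, 0.0, 0.0, 1.0]]
wrist [[323.45114086   0.         254.11046869]
 [  0.         323.45114086 198.38301273]
 [  0.           0.           1.        ]] [-0.04452774  0.          0.          0.          0.        ] [[-0.3151, -0.9491, 0.0012, 0.6248], [-0.9129, 0.3034, 0.273, -0.0319], [-0.2595, 0.085, -0.962, 0.3917], [0.0, 0.0, 0.0, 1.0]]
```

View pics/side0.png

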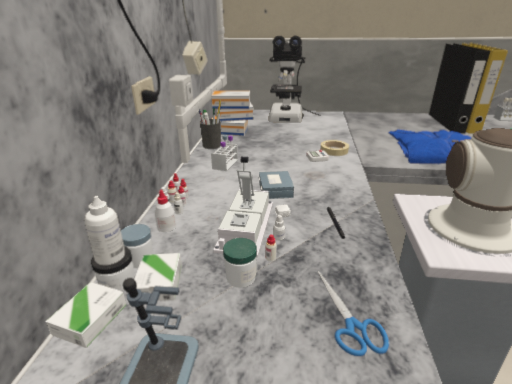

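View pics/top0.png

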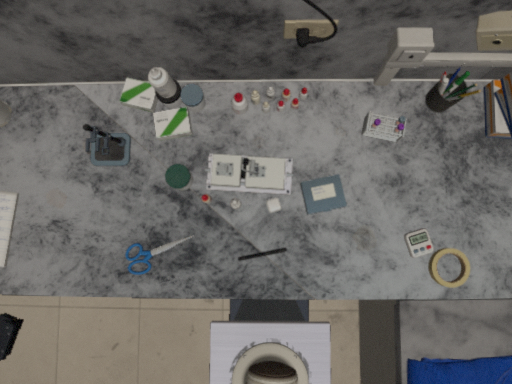

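View pics/wrist0.png

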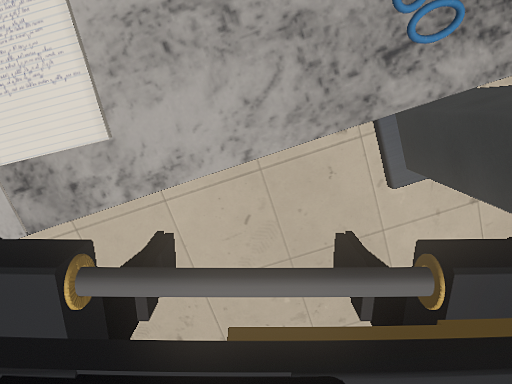

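The chamber is at top-view pixels (250,174). The jar is at (178,176), the droppers at (206,199) and (236,203), the gauze at (274,205), and the slide box at (324,194). Next I'll locate these precisely.

```bash
cat > h.py <<'E'
from station import r, imaging, job
import cv2,numpy as np
from scipy.optimize import least_squares
def proj(p,X):
    X=np.atleast_2d(X); V=p["view"]
    rv=cv2.Rodrigues(np.array(V)[:3,:3])[0]
    return cv2.projectPoints(X.astype(float),rv,np.array(V)[:3,3],np.array(p["mtx"]),np.array(p["distortion"],float))[0][:,0]
def ray(p,uv):
    n=cv2.undistortPoints(np.array([[uv]],float),np.array(p["mtx"]),np.array(p["distortion"],float))[0,0]
    V=np.array(p["view"]);R=V[:3,:3];t=V[:3,3]
    return -R.T@t, R.T@np.array([n[0],n[1],1.])
def onz(p,uv,z):
    o,d=ray(p,uv); return o+d*(z-o[2])/d[2]
def tri(obs,plane=None):
    f=lambda X: np.concatenate([proj(p,X)[0]-uv for p,uv in obs])
    s=least_squares(f,[0.5,0.0,0.06]); return s.x, np.abs(s.fun).max()
E
python3 - <<'E'
from h import *
for n in ["side","top"]:
    p=imaging.capture(n)
    for q in ["cell","lever","lever_tip","bail","bail_bar","pull","slider","keeper_mid","slide_box","jar_green","dropper_white","antiserum_5","gauze_pack"]:
        o=imaging.regions_of(q,p)
        print(n,q,[(round(float(d["p"]),2),np.round(d["centre"],1).tolist(),int(d["mask"].sum())) for d in o[:3]])
    if n=="side": c=p["pixels"][130:290,190:320]
    else: c=p["pixels"][130:220,160:350]
    k=6 if n=="side" else 4
    k=4
    cv2.imwrite(f"pics/{n}_crop.png",cv2.resize(c[:,:,::-1],None,fx=k if n=="top" else 3.7,fy=k if n=="top" else 3.7,interpolation=cv2.INTER_CUBIC))
E
```

```text
side cell [(0.67, [250.7, 214.9], 2594)]
side lever [(0.85, [242.7, 181.8], 430)]
side lever_tip [(0.58, [245.9, 184.4], 466)]
side bail [(0.43, [244.4, 172.7], 164)]
side bail_bar [(0.67, [245.0, 170.2], 153)]
side pull [(0.49, [245.4, 164.8], 79)]
side slider [(0.69, [239.1, 223.2], 1061)]
side keeper_mid [(0.64, [242.7, 226.2], 1055)]
side slide_box [(0.91, [276.8, 181.8], 790), (0.55, [243.4, 166.3], 83)]
side jar_green [(0.67, [240.9, 260.9], 1420)]
side dropper_white [(0.59, [279.4, 228.4], 250), (0.4, [242.2, 225.9], 1133)]
side antiserum_5 []
side gauze_pack [(0.52, [280.2, 208.9], 138)]
top cell [(0.97, [251.5, 174.2], 3035)]
top lever [(0.54, [251.5, 162.6], 169)]
top lever_tip [(0.65, [252.3, 166.8], 173)]
top bail [(0.55, [243.2, 159.1], 36)]
top bail_bar [(0.44, [245.5, 162.8], 99)]
top pull [(0.42, [245.1, 164.6], 94)]
top slider [(0.86, [225.3, 166.7], 1006)]
top keeper_mid [(0.7, [225.2, 172.8], 963)]
top slide_box [(0.65, [326.0, 194.5], 1435), (0.33, [234.3, 205.1], 94)]
top jar_green [(0.68, [178.4, 176.8], 556), (0.55, [244.8, 162.0], 26)]
top dropper_white []
top antiserum_5 [(0.66, [206.6, 199.7], 84)]
top gauze_pack [(0.59, [273.1, 206.0], 159)]
```

View pics/side_crop.png

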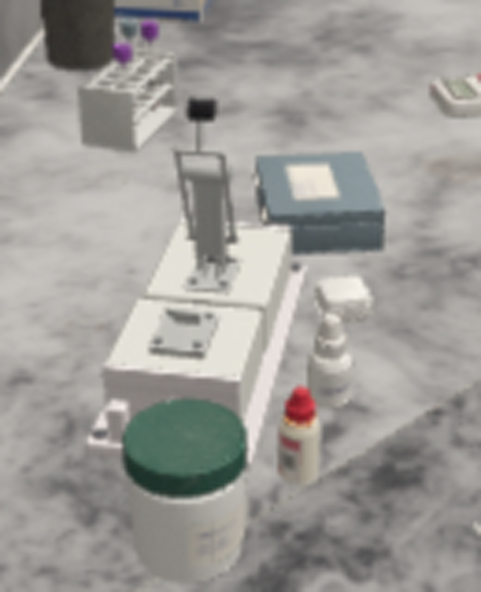

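View pics/top_crop.png

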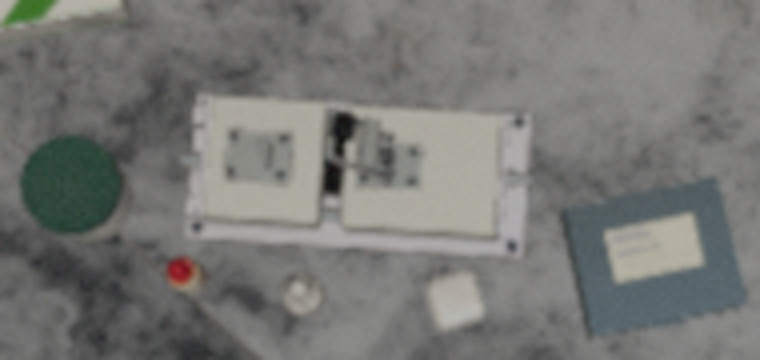

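Run:
```python
from h import *
p=imaging.capture("top")
for uv in [(196,95),(530,112),(523,257),(185,240)]:
    print(onz(p,(uv[0]/4+160-.4,uv[1]/4+130-.4),0.01).round(4))
s=imaging.capture("side")
ps=(245.4,160.0) # crop roller (203,109)/3.7+ (190,130)
ps=(203/3.7+190,109/3.7+130); pt=(343/4+160,160/4+130)
print(tri([(s,ps),(p,pt)]))
w=imaging.capture("wrist"); o,_=ray(w,(254,198)); st=r.sense()
print("cam in tool", (np.array(st["ee_rot"]).T@(o-st["tcp_pos"])).round(4), (np.array(st["ee_rot"]).T@np.array(w["view"])[:3,:3].T).round(3))
for q,z in [("jar_green",.078),("antiserum_5",.061),("gauze_pack",.021),("slide_box",.037)]:
    d=imaging.regions_of(q,p)[:1]
    for e in d: print(q,onz(p,e["centre"],z).round(3))
```

```text
[0.6032 0.1685 0.01  ]
[ 0.5904 -0.0628  0.01  ]
[ 0.4899 -0.057   0.01  ]
[0.5017 0.1741 0.01  ]
(array([0.53696927, 0.05640248, 0.17715423]), np.float64(4.4042034214475905))
cam in tool [-0.1493 -0.0005 -0.0761] [[ 0.001 -0.273  0.962]
 [ 1.     0.001 -0.001]
 [-0.     0.962  0.273]]
jar_green [0.522 0.235 0.078]
antiserum_5 [0.469 0.164 0.061]
gauze_pack [ 0.46  -0.005  0.021]
slide_box [ 0.484 -0.14   0.037]
```

Emit:
apply_moves(xyz=[[0,0.037,-0.03],[0,0.037,-0.03],[0,0.037,-0.03],[0,0.037,-0.03],[0,0.037,-0.03],[0,0.037,-0.03],[0,0.037,-0.03],[0,0.037,-0.03],[0,0.037,-0.03],[0,0.037,-0.03],[0,0.037,-0.03],[0,0.037,-0.03]], twist=[0,0,0,0,0,0,0,0,0,0,0,0], claw=[1,1,1,1,1,1,1,1,1,1,1,1])

```text
time_s: 3.1
tcp_pos: [0.4048, 0.0445, 0.2373]
ee_rot: [[0.009, -0.302, -0.953], [0.006, -0.953, 0.302], [-1.0, -0.009, -0.007]]
wrist_force: [1.8, 0.0, 0.3]
gripper_width: 1.0
```

Emit:
apply_moves(xyz=[[0,0,0],[0,0,0],[0,0,0],[0,0,0],[0,0,0],[0,0,0],[0,0,0],[0,0,0],[0,0,0],[0,0,0],[0,0,0],[0,0,0]], twist=[8.5,8.5,8.5,8.5,8.5,8.5,8.5,8.5,8.5,8.5,8.5,8.5], claw=[1,1,1,1,1,1,1,1,1,1,1,1])

```text
time_s: 4.3
tcp_pos: [0.4062, 0.0359, 0.2397]
ee_rot: [[0.014, -0.857, 0.514], [0.008, 0.514, 0.857], [-1.0, -0.008, 0.014]]
wrist_force: [0.5, -0.9, 0.1]
gripper_width: 0.999
```

Emit:
apply_moves(xyz=[[0,0,0],[0,0,0],[0,0,0],[0,0,0],[0,0,0],[0,0,0],[0,0,0],[0,0,0]], twist=[8.5,8.5,8.5,8.5,8.5,8.5,8.5,0], claw=[1,1,1,1,1,1,1,1])

```text
time_s: 5.1
tcp_pos: [0.4061, 0.0358, 0.2414]
ee_rot: [[0.018, 0.02, 1.0], [0.01, 1.0, -0.02], [-1.0, 0.01, 0.018]]
wrist_force: [0.2, -0.1, -0.1]
gripper_width: 0.997
```

Run:
```python
from h import *
s=r.sense();print(s["joints"],s["tcp_pos"])
p=imaging.capture("wrist")
cv2.imwrite("pics/w1.png",cv2.resize(p["pixels"][:,:,::-1],None,fx=1.5,fy=1.5,interpolation=cv2.INTER_CUBIC))
for q in ["cell","lever","bail","pull","slider","lever_tip"]:
    o=imaging.regions_of(q,p)
    print(q,[(round(float(d["p"]),2),np.round(d["centre"],1).tolist(),int(d["mask"].sum())) for d in o[:3]])
```

```text
[ 2.81100234e+01 -6.78076917e-01 -2.77078267e+01  1.18782487e-04
 -6.17885639e+01 -1.19236892e+02] [0.406124   0.03577072 0.24137263]
cell [(0.81, [264.6, 265.0], 8260), (0.74, [363.2, 226.7], 652)]
lever [(0.66, [112.5, 228.2], 4669), (0.6, [258.0, 311.6], 531)]
bail [(0.64, [265.0, 263.7], 8349), (0.44, [265.6, 312.4], 189)]
pull [(0.55, [400.9, 251.8], 748), (0.47, [263.9, 308.5], 202)]
slider [(0.73, [317.5, 304.8], 2549), (0.21, [265.2, 313.8], 170)]
lever_tip [(0.94, [263.2, 316.0], 573), (0.72, [316.5, 303.8], 2464)]
```

View pics/w1.png

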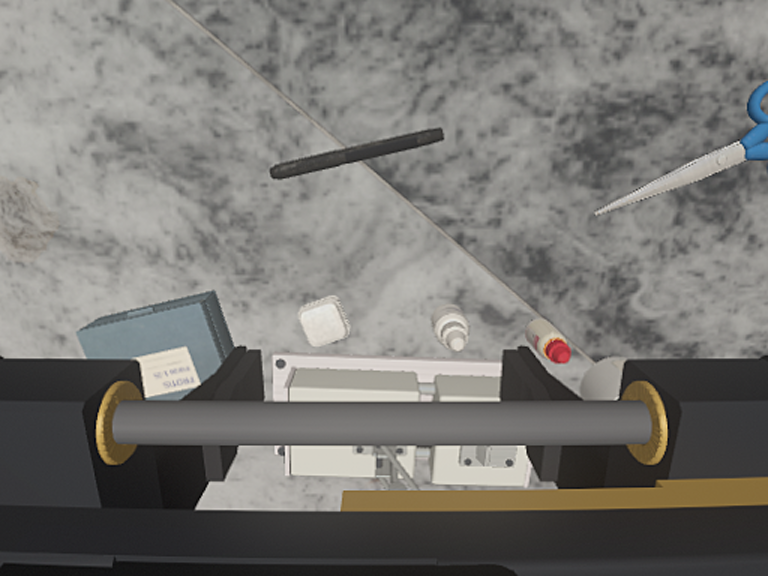

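Emit:
apply_moves(xyz=[[0,0.037,-0.02],[0,0.037,-0.02],[0,0,0],[0,0,0],[0,0,0],[0,0,0],[0,0,0],[0,0,0],[0,0,0],[0,0,0],[0,0,0],[0,0,0]], twist=[0,0,-8.5,-8.5,-8.5,-8.5,-8.5,-8.5,-8.5,-8.5,-8.5,-8.5], claw=[1,1,1,1,1,1,1,1,1,1,1,1])

```text
time_s: 6.65
tcp_pos: [0.3665, 0.1137, 0.2415]
ee_rot: [[0.019, -0.995, 0.094], [0.01, 0.094, 0.996], [-1.0, -0.018, 0.012]]
wrist_force: [-0.4, 0.2, -0.5]
gripper_width: 1.0
```

```bash
cat > look.py <<'E'
from h import *
import sys
s=r.sense();print(np.round(s["joints"],1),s["tcp_pos"].round(4) if hasattr(s["tcp_pos"],"round") else s["tcp_pos"])
p=imaging.capture("wrist")
import pickle; pickle.dump(p,open(f"pics/{sys.argv[1]}.pkl","wb"))
cv2.imwrite(f"pics/{sys.argv[1]}.png",cv2.resize(p["pixels"][:,:,::-1],None,fx=1.5,fy=1.5,interpolation=cv2.INTER_CUBIC))
for q in sys.argv[2:]:
    o=imaging.regions_of(q,p)
    print(q,[(round(float(d["p"]),2),np.round(d["centre"],1).tolist(),int(d["mask"].sum())) for d in o[:3]])
E
python3 look.py w2 cell lever bail pull slider lever_tip
```

```text
[ 42.1  -3.5 -30.5   0.3 -61.8 -47.6] [0.3665 0.1137 0.2415]
cell [(0.73, [90.9, 128.8], 21010)]
lever [(0.7, [36.4, 133.5], 2027), (0.43, [97.1, 188.9], 6138)]
bail [(0.89, [35.9, 154.2], 993)]
pull [(0.83, [37.6, 154.0], 801)]
slider [(0.82, [96.9, 195.0], 6237)]
lever_tip [(0.74, [39.8, 135.3], 1890)]
```

View pics/w2.png

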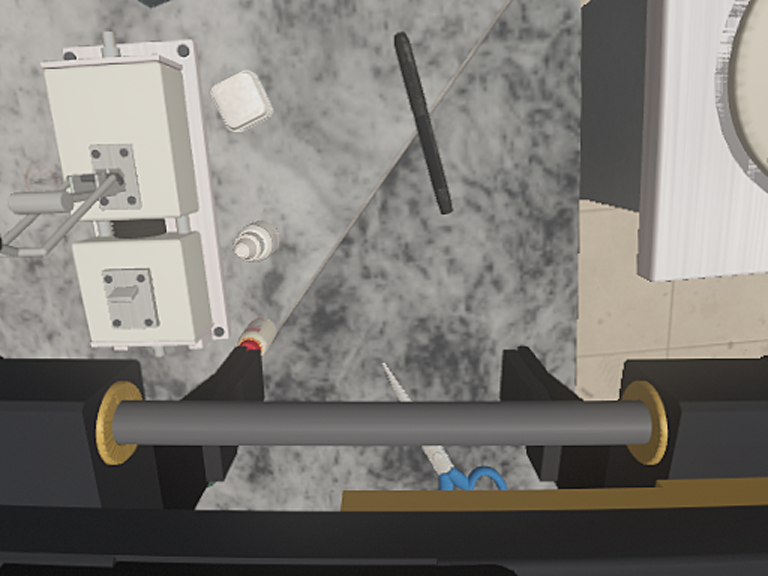

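The wrist view shows the chamber at the left, with the lever near (50,195) and the bail bar near (30,250). The roller is just out of the frame, so I'll shift a little.

Emit:
apply_moves(xyz=[[0,-0.045,-0.005],[0,0,0]], twist=[-2,0], claw=[1,1])

```text
time_s: 7.2
tcp_pos: [0.4117, 0.1045, 0.2424]
ee_rot: [[0.02, -0.998, 0.065], [0.01, 0.066, 0.998], [-1.0, -0.019, 0.012]]
wrist_force: [-0.6, -0.3, -0.2]
gripper_width: 1.0
```

```bash
python3 look.py w3 cell lever bail pull slider lever_tip
python3 - <<'E'
import cv2
im=cv2.imread("pics/w3.png"); cv2.imwrite("pics/w3c.png",cv2.resize(im[20:370,0:400],None,fx=1.7,fy=1.7,interpolation=cv2.INTER_CUBIC))
E
```

```text
[ 36.5   1.1 -25.9   0.2 -61.8 -40.3] [0.4117 0.1045 0.2424]
cell [(0.94, [131.9, 129.9], 20425)]
lever [(0.88, [81.7, 140.7], 2409), (0.53, [127.5, 133.7], 20650)]
bail [(0.96, [64.8, 160.4], 1331), (0.41, [133.6, 132.4], 20590), (0.24, [204.8, 227.6], 568)]
pull [(0.79, [66.4, 159.1], 1232)]
slider []
lever_tip [(0.67, [88.9, 143.8], 2420), (0.27, [134.7, 191.3], 6031)]
```

View pics/w3c.png

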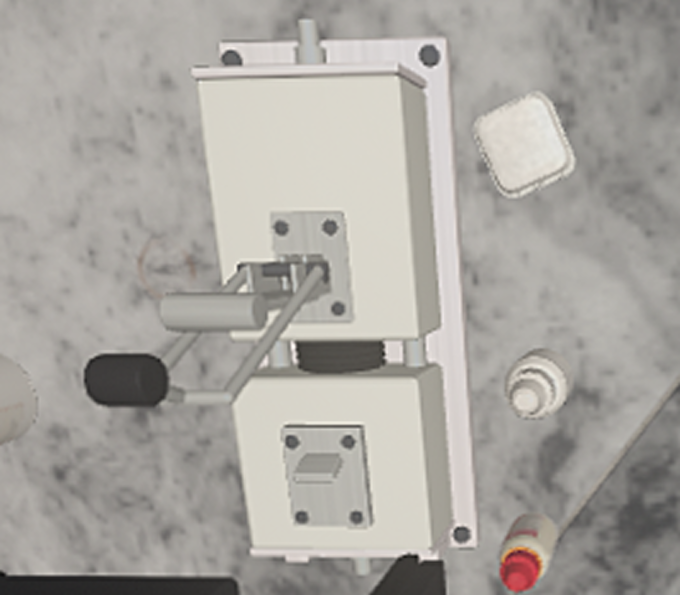

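```bash
cat >> h.py <<'E'
def latch(v,a):
    """cell y-z (m) of tip, pin, bar, roller"""
    P=np.array([-.020,.0642]); t=np.pi-v
    tip=P+.066*np.array([np.cos(t),np.sin(t)])+.007*np.array([np.sin(v),np.cos(v)])
    pin=P+.014*np.array([np.cos(t+.22),np.sin(t+.22)])
    u=np.array([np.cos(a),np.sin(a)]); n=np.array([-u[1],u[0]])
    bar=pin+.0842*u; rol=bar+.018*u+.018*n
    return tip,pin,bar,rol
def c2w(c,pts):
    pts=np.atleast_2d(pts); cs,sn=np.cos(c[2]),np.sin(c[2])
    return np.c_[c[0]+cs*pts[:,0]-sn*pts[:,1], c[1]+sn*pts[:,0]+cs*pts[:,1], pts[:,2]]
E
python3 - <<'E'
from h import *
import pickle
p=pickle.load(open("pics/w3.pkl","rb"))
px=lambda c:((np.array(c)/1.7+[0,20])/1.5)-.3
base=[((447,38),(-.05,-.116,.01)),((477,548),(-.05,.116,.01)),((221,42),(.05,-.116,.01))]
obs=np.array([px(b[0]) for b in base]+[px((214,311)),px((126,379)),px((232,397))])
def model(q):
    tip,pin,bar,rol=latch(q[3],q[4])
    L=[b[1] for b in base]+[(0,*tip),(0,*rol),(-.014,*bar)]
    return proj(p,c2w(q,np.array(L)))
s=least_squares(lambda q:(model(q)-obs).ravel(),[.546,.056,-.05,1.6,1.0])
print(s.x, np.degrees(s.x[2:]),"\n",(model(s.x)-obs).round(1))
for n,x in zip(["tip","pin","bar","rol"],latch(*s.x[3:])): print(n,c2w(s.x,(0,*x)).round(4), x.round(4))
im=p["pixels"][:,:,::-1].copy()
for u in model(s.x): cv2.circle(im,tuple(int(round(k)) for k in u),2,(0,0,255),-1)
cv2.imwrite("pics/fit1.png",cv2.resize(im[:260,:270],None,fx=2.2,fy=2.2))
t=imaging.capture("top"); 
print(proj(t,c2w(s.x,np.array([(.05,.116,.01),(.05,-.116,.01),(-.05,-.116,.01),(-.05,.116,.01)])))*1.0)
print([(np.array(u)/4+[160,130]-.4).round(1).tolist() for u in [(196,95),(530,112),(523,257),(185,240)]])
rr=latch(*s.x[3:])[3]
for n,q in [("top",t),("side",imaging.capture("side"))]:
    im=q["pixels"][:,:,::-1].copy(); u=proj(q,c2w(s.x,(0,*rr)))[0]; print(n,u)
    tip=latch(*s.x[3:])[0]; print("tip",proj(q,c2w(s.x,(0,*tip)))[0])
E
```

```text
[ 0.55049339  0.0563027  -0.06934392  1.57183437  1.16893995] [-3.97311413 90.05947548 66.97532574] 
 [[ 0.3 -0.1]
 [-0.4  0.3]
 [-0.9  0.1]
 [ 0.9 -0.2]
 [ 1.2  0. ]
 [-1.4 -0.1]]
tip [[0.5496 0.0434 0.1302]] [-0.0129  0.1302]
pin [[0.5489 0.0333 0.0779]] [-0.023   0.0779]
bar [[0.5512 0.0662 0.1554]] [0.0099 0.1554]
rol [[0.5505 0.0567 0.179 ]] [0.0004 0.179 ]
[[208.61511918 151.51955596]
 [292.11931608 156.90476273]
 [289.9382656  192.86503817]
 [205.39437985 187.0916798 ]]
[[208.6, 153.4], [292.1, 157.6], [290.4, 193.8], [205.8, 189.6]]
top [245.35547912 159.73446422]
tip [251.84432174 164.04298566]
side [242.93229307 159.2811278 ]
tip [244.66852193 176.47911421]
```

Emit:
apply_moves(xyz=[[0.0005,-0.035,-0.0096],[0.0005,-0.035,-0.0096],[0.0005,-0.035,-0.0096],[0.0005,-0.035,-0.0096],[0,0,0],[0,0,0]], twist=[0,0,0,0,0,0], claw=[0.5,0.5,0.5,0.5,0.5,0.5])

```text
time_s: 8.25
tcp_pos: [0.5486, 0.0577, 0.2439]
ee_rot: [[0.021, -0.998, 0.057], [0.014, 0.057, 0.998], [-1.0, -0.021, 0.015]]
wrist_force: [0.4, -0.0, 0.0]
gripper_width: 0.553
```

```bash
python3 look.py w4 cell lever bail pull
python3 - <<'E'
from h import *
s=r.sense(); print(s["joints"].round(1),s["ee_rot"].round(3).tolist(),s["gripper_width"])
E
```

```text
[ 22.7  13.9 -10.1  -0.3 -64.5 -25.8] [0.5486 0.0577 0.2439]
cell [(0.73, [331.4, 105.9], 1024), (0.67, [258.9, 159.0], 16510), (0.2, [275.3, 312.1], 1456)]
lever [(0.76, [257.9, 182.4], 1950)]
bail []
pull [(0.79, [259.7, 207.2], 978)]
[ 22.8  13.8 -10.2  -0.3 -64.5 -25.8] [[0.023, -0.998, 0.055], [0.014, 0.055, 0.998], [-1.0, -0.022, 0.016]] 0.5038287215332233
```

View pics/w4.png

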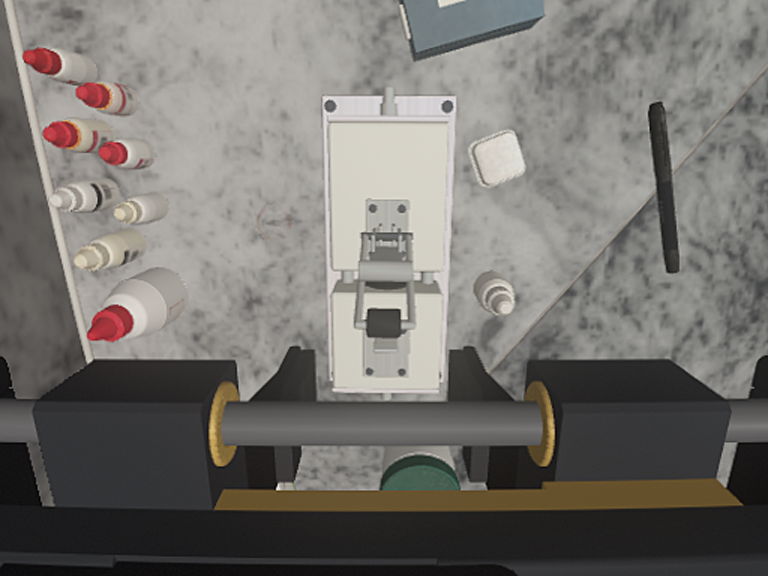

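```bash
cat > fit.py <<'E'
from h import *
import pickle
p3=pickle.load(open("pics/w3.pkl","rb"));p4=pickle.load(open("pics/w4.pkl","rb"))
px=lambda c:((np.array(c)/1.7+[0,20])/1.5)-.3
P4=lambda c:np.array(c)/1.5-.2
L=[(p3,px(c),k) for c,k in [((447,38),(-.05,-.116,.01)),((477,548),(-.05,.116,.01)),((221,42),(.05,-.116,.01)),((214,311),"tip"),((126,379),"rol"),((232,397),"barR")]]
L+=[(p4,P4(c),k) for c,k in [((323,96),(.05,-.116,.01)),((456,96),(-.05,-.116,.01)),((386.5,271),"tip"),((384,323),"rol"),((357,326),"barL"),((413,326),"barR")]]
def pt(q,k):
    tip,pin,bar,rol=latch(q[3],q[4])
    return {"tip":(0,*tip),"rol":(0,*rol),"barR":(-.014,*bar),"barL":(.014,*bar)}[k] if isinstance(k,str) else k
f=lambda q:np.concatenate([proj(p,c2w(q,np.array(pt(q,k))))[0]-u for p,u,k in L])
s=least_squares(f,[.546,.056,-.05,1.6,1.0])
if __name__=="__main__":
    print(s.x.round(4), np.degrees(s.x[2:]),"\n",f(s.x).reshape(-1,2).round(1).tolist())
    for n,x in zip(["tip","pin","bar","rol"],latch(*s.x[3:])): print(n,c2w(s.x,(0,*x)).round(4), x.round(4))
    st=r.sense(); R=np.array(st["ee_rot"])
    d=c2w(s.x,(0,*latch(*s.x[3:])[3]))[0]+[0,0,.0015]-st["tcp_pos"]; print("to go tool",(R.T@d).round(4))
E
python3 fit.py
```

```text
[ 0.5502  0.0566 -0.0661  1.5729  1.1684] [-3.78638662 90.11922776 66.94481296] 
 [[0.2, 0.0], [0.1, 0.4], [-1.0, 0.5], [1.2, 0.3], [1.7, 0.6], [-0.9, 0.3], [-0.9, -0.4], [1.0, 0.4], [-0.6, -0.4], [-0.2, -0.1], [0.2, -1.2], [-1.1, -0.6]]
tip [[0.5494 0.0438 0.1302]] [-0.0129  0.1302]
pin [[0.5487 0.0336 0.0779]] [-0.023   0.0779]
bar [[0.5509 0.0665 0.1553]] [0.0099 0.1553]
rol [[0.5503 0.057  0.179 ]] [0.0004 0.179 ]
to go tool [ 0.0645 -0.001  -0.0021]
```

Emit:
apply_moves(xyz=[[0.016,-0.0005,-0.001],[0.016,0,0],[0.016,0,0],[0.0145,0,0],[0,0,0]], twist=[0.6,0,0,0,0], claw=[0.5,0.5,0.5,0.5,0.5])

```text
time_s: 9.0
tcp_pos: [0.5475, 0.0604, 0.1842]
ee_rot: [[0.029, -0.998, 0.06], [0.017, 0.061, 0.998], [-0.999, -0.028, 0.019]]
wrist_force: [-0.1, 0.0, -0.6]
gripper_width: 0.497
```

```bash
python3 fit.py | tail -1; python3 look.py w5
python3 - <<'E'
from h import *
p=imaging.capture("side"); cv2.imwrite("pics/s5.png",cv2.resize(p["pixels"][120:240,190:310,::-1],None,fx=5,fy=5,interpolation=cv2.INTER_CUBIC))
E
```

```text
to go tool [ 0.0038 -0.0028 -0.0033]
[ 23.   16.6 -15.6  -0.3 -55.9 -26.3] [0.5475 0.0604 0.1842]
```

View pics/w5.png

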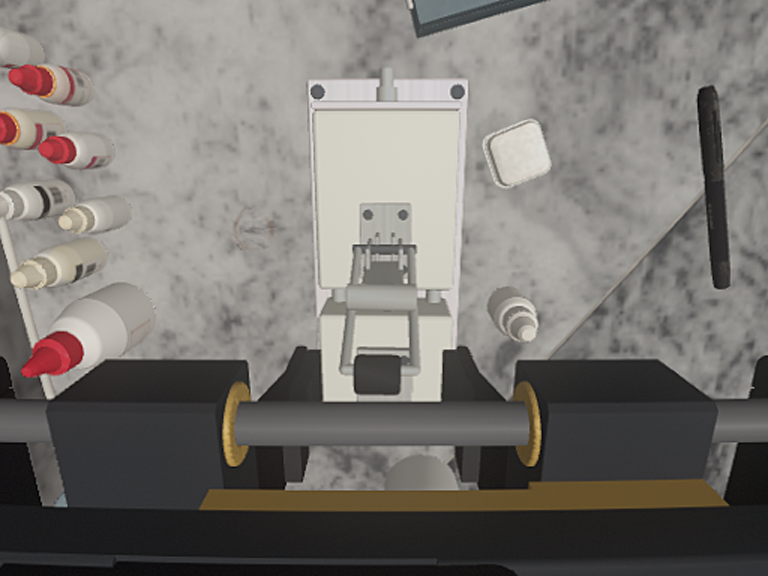

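View pics/s5.png

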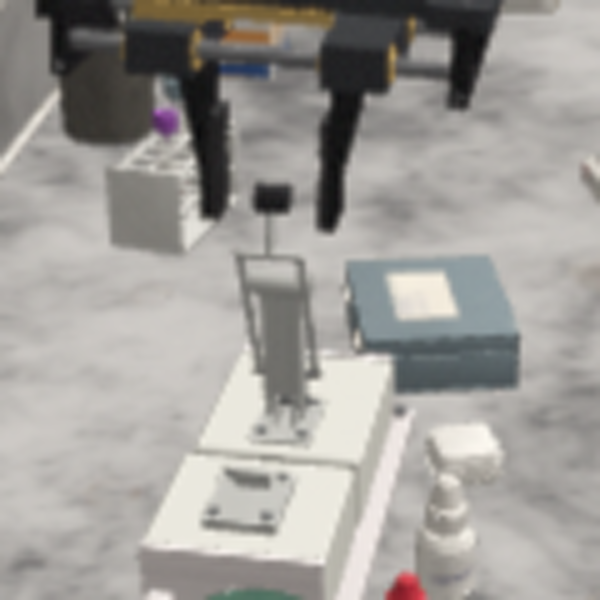

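Run:
```python
from h import *
import pickle
st=r.sense(); R=np.array(st["ee_rot"])
p=pickle.load(open("pics/w5.pkl","rb"))
o,d=ray(p,np.array((380,375))/1.5-.2)
for z in (.177,.179,.181):
    X=o+d*(z-o[2])/d[2]; print(X.round(4),(R.T@(X+[0,0,.0015]-st["tcp_pos"])).round(4))
print(proj(p,st["tcp_pos"])*1.5, st["ee_rot"].round(3).tolist(), st["tcp_pos"])
from fit import s
print(proj(p,c2w(s.x,(0,*latch(*s.x[3:])[3])))*1.5)
s_=imaging.capture("side"); print(proj(s_,st["tcp_pos"]), proj(s_,c2w(s.x,(0,*latch(*s.x[3:])[3]))))
```

```text
[0.5494 0.0585 0.177 ] [ 0.0079 -0.0002 -0.0023]
[0.5493 0.0575 0.179 ] [ 0.0059 -0.0002 -0.0032]
[0.5492 0.0565 0.181 ] [ 0.0038 -0.0002 -0.0042]
[[380.06034765 392.96229172]] [[0.033, -0.998, 0.06], [0.018, 0.061, 0.998], [-0.999, -0.032, 0.02]] [0.54914109 0.06063289 0.18641935]
[[376.91165376 373.51852271]]
[[243.20126134 156.88076743]] [[243.02658763 159.3554296 ]]
```

Run:
```python
from h import *
for i in range(6):
    st=r.sense(); print(st["time_s"],np.round(st["tcp_pos"],4),np.round(st["ee_rot"][:,0],4),np.round(st["joints"],2),np.round(st["wrist_force"],2))
    imaging.capture("side")
```

```text
9.15 [0.5496 0.0607 0.1869] [ 0.0344  0.0183 -0.9992] [ 22.99  16.49 -15.37  -0.23 -55.92 -26.33] [0.68 0.06 0.02]
9.2 [0.5498 0.0607 0.187 ] [ 0.0349  0.0185 -0.9992] [ 22.99  16.49 -15.35  -0.24 -55.91 -26.33] [-0.39  0.56 -0.07]
9.25 [0.5498 0.0606 0.1869] [ 0.0348  0.0186 -0.9992] [ 22.97  16.49 -15.34  -0.24 -55.91 -26.33] [-0.35  0.08 -0.36]
9.3 [0.5498 0.0606 0.1868] [ 0.0347  0.0186 -0.9992] [ 22.97  16.5  -15.35  -0.25 -55.9  -26.33] [-0.76 -0.11 -0.34]
9.35 [0.5497 0.0605 0.1866] [ 0.0344  0.0185 -0.9992] [ 22.96  16.51 -15.36  -0.25 -55.9  -26.33] [-0.56 -0.21  0.39]
9.4 [0.5496 0.0605 0.1864] [ 0.034   0.0184 -0.9993] [ 22.96  16.53 -15.37  -0.26 -55.9  -26.33] [ 0.21  0.26 -0.17]
```

Emit:
apply_moves(xyz=[[0.003,0,-0.0015],[0.003,0,-0.0015],[0,0,0],[0,0,0],[0,0,0]], twist=[0,0,0,0,0], claw=[0.4,0.35,0.35,0.35,0.35])

```text
time_s: 9.95
tcp_pos: [0.5496, 0.057, 0.1797]
ee_rot: [[0.034, -0.998, 0.061], [0.018, 0.062, 0.998], [-0.999, -0.032, 0.02]]
wrist_force: [-0.0, -0.4, -0.5]
gripper_width: 0.349
```

```bash
python3 look.py w6
python3 - <<'E'
from h import *
p=imaging.capture("side"); cv2.imwrite("pics/s6.png",cv2.resize(p["pixels"][120:240,190:310,::-1],None,fx=5,fy=5,interpolation=cv2.INTER_CUBIC))
st=r.sense(); print(np.round(st["tcp_pos"],4),np.round(st["ee_rot"][:,0],4))
E
```

```text
[ 22.6  16.9 -15.9  -0.3 -55.  -26. ] [0.5496 0.057  0.1797]
[0.5497 0.0571 0.1798] [ 0.0338  0.0183 -0.9993]
```

View pics/w6.png

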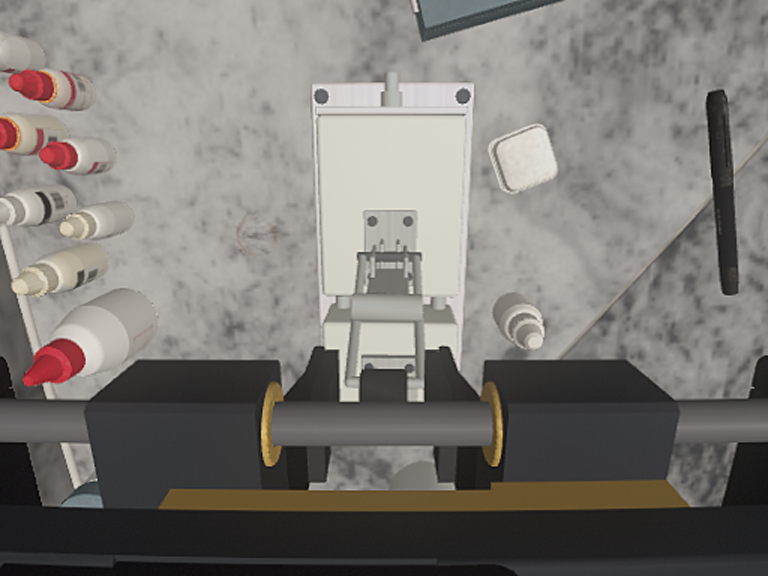

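View pics/s6.png

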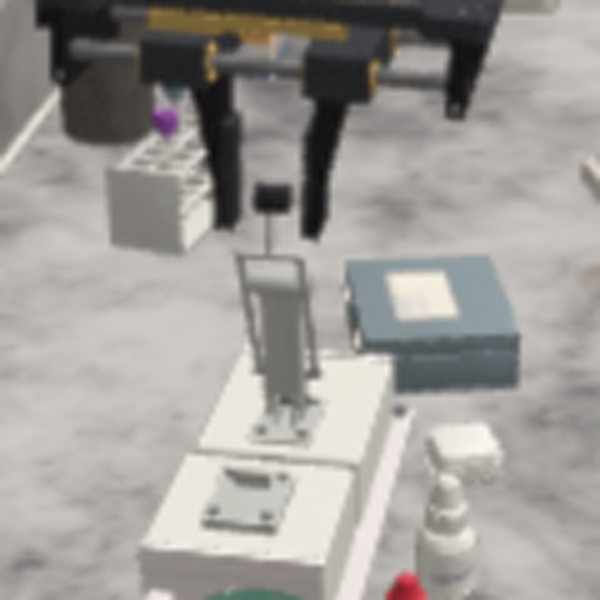

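Emit:
apply_moves(xyz=[[0,0.0008,0],[0,0,0],[0,0,0],[0,0,0],[0,0,0],[0,0,0]], twist=[0,0,0,0,0,0], claw=[0.3,0.25,0.2,0.1,0,0])

```text
time_s: 10.65
tcp_pos: [0.5489, 0.0573, 0.1799]
ee_rot: [[0.034, -0.998, 0.061], [0.018, 0.062, 0.998], [-0.999, -0.033, 0.02]]
wrist_force: [-0.2, -0.8, 0.1]
gripper_width: 0.179
```

```bash
python3 look.py w7
python3 - <<'E'
from h import *
p=imaging.capture("side"); cv2.imwrite("pics/s7.png",cv2.resize(p["pixels"][120:240,190:310,::-1],None,fx=5,fy=5,interpolation=cv2.INTER_CUBIC))
for i in range(3):
    st=r.sense(); print(np.round(st["tcp_pos"],4),np.round(st["ee_rot"][:,0],4),st["gripper_width"],np.round(st["wrist_force"],2)); imaging.capture("side")
E
```

```text
[ 22.7  16.8 -16.   -0.3 -55.  -26. ] [0.5489 0.0573 0.1799]
[0.5489 0.0572 0.18  ] [ 0.0342  0.0184 -0.9992] 0.17714550831898074 [ 0.38 -1.39  0.24]
[0.5489 0.0573 0.18  ] [ 0.0342  0.0184 -0.9992] 0.17732743066959794 [-0.1  -0.22 -0.06]
[0.5489 0.0573 0.1799] [ 0.0342  0.0184 -0.9992] 0.17664140026369143 [ 0.4  -0.24 -1.06]
```

View pics/s7.png

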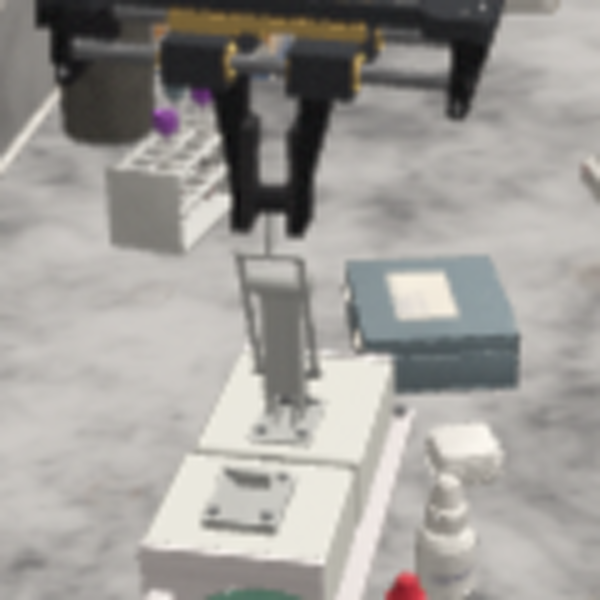

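```bash
cat > plan.py <<'E'
from h import *
C=np.array([.5502,.0566,-.0661]); OFF=np.array([0,-.001]) # roller - TCP in cell yz
P=np.array([-.020,.0642])
def w2c(X):
    d=np.array(X)-[C[0],C[1],0]; cs,sn=np.cos(C[2]),np.sin(C[2]); return np.array([cs*d[0]+sn*d[1],-sn*d[0]+cs*d[1],d[2]])
def state():
    st=r.sense(); c=w2c(st["tcp_pos"]); rol=c[1:]+OFF
    q=rol-P; d=np.hypot(*q); cb=(d*d-.014**2-.1038**2)/(2*.014*.1038); b=np.arccos(np.clip(cb,-1,1))
    phi=np.arctan2(q[1],q[0]); # elbow: pin angle = phi + g
    L=np.hypot(.1022,.018); g=np.arctan2(L*np.sin(b),.014+L*np.cos(b)); pin=phi+g
    v=np.pi+.22-pin; a=pin-b-np.arctan2(.018,.1022)
    tip,pn,bar,_=latch(v,a); F=np.array(st["wrist_force"]); cs,sn=np.cos(C[2]),np.sin(C[2])
    Fc=np.array([cs*F[0]+sn*F[1],-sn*F[0]+cs*F[1],F[2]])
    print("t",round(st["time_s"],2),"cell tcp",c.round(4),"v %.3f a %.1f d %.4f"%(v,np.degrees(a),d),"bar",bar.round(4),"Fc",Fc.round(1),"w",round(float(st["gripper_width"]),3),"xax",np.round(st["ee_rot"][:,0],3))
    return st,c
def rows(targets,x=None):
    """targets: list of cell (y,z) TCP; prints tool shifts"""
    st,c=state(); R=np.array(st["ee_rot"]); x=c[0] if x is None else x
    prev=np.array(st["tcp_pos"]); out=[]
    n=len(targets)
    for i,t in enumerate(targets):
        xi=c[0]+(x-c[0])*(i+1)/n
        w=c2w(C,(xi,t[0],t[1]))[0]; out.append((R.T@(w-prev)).round(4).tolist()); prev=w
    print(out)
E
python3 - <<'E'
from plan import *
st,c=state()
T=[]
for a in np.linspace(67,0,21)[1:]:
    b=25+(67-a)/67*23; pin=b+a+10; v=np.radians(180+12.6-pin)
    rol=latch(v,np.radians(a))[3]; T.append(rol-OFF); 
print(np.array(T).round(4)[[0,9,-1]],v)
rows(T,x=0.0)
E
```

```text
t 10.9 cell tcp [-0.0013  0.0005  0.1799] v 1.568 a 66.8 d 0.1166 bar [0.01   0.1553] Fc [0.8 0.1 0.5] w 0.179 xax [ 0.034  0.018 -0.999]
[[0.0068 0.1786]
 [0.0577 0.1504]
 [0.0896 0.0951]] 2.3492131731843675
t 10.9 cell tcp [-0.0013  0.0005  0.1799] v 1.568 a 66.8 d 0.1166 bar [0.01   0.1553] Fc [0.8 0.1 0.5] w 0.179 xax [ 0.034  0.018 -0.999]
[[0.0015, -0.0, 0.0063], [0.0019, -0.0, 0.0063], [0.0023, -0.0, 0.0061], [0.0026, -0.0, 0.006], [0.003, 0.0, 0.0058], [0.0033, 0.0, 0.0056], [0.0036, 0.0, 0.0054], [0.0039, 0.0, 0.0052], [0.0042, 0.0, 0.005], [0.0045, 0.0001, 0.0047], [0.0047, 0.0001, 0.0045], [0.005, 0.0001, 0.0042], [0.0052, 0.0001, 0.0039], [0.0054, 0.0001, 0.0036], [0.0056, 0.0001, 0.0033], [0.0058, 0.0001, 0.003], [0.0059, 0.0001, 0.0026], [0.006, 0.0001, 0.0023], [0.0062, 0.0001, 0.0019], [0.0062, 0.0001, 0.0016]]
```

Emit:
apply_moves(xyz=[[0.0015,0,0.006],[0.002,0,0.006],[0.0023,0,0.006],[0.0026,0.0001,0.006],[0.003,0.0001,0.006],[0.003,0.0001,0.0055]], twist=[0,0,0,0,0,0], claw=[0,0,0,0,0,0])

```text
time_s: 11.5
tcp_pos: [0.5512, 0.0945, 0.1663]
ee_rot: [[0.034, -0.998, 0.061], [0.016, 0.061, 0.998], [-0.999, -0.033, 0.018]]
wrist_force: [0.3, -1.2, 0.3]
gripper_width: 0.182
```

```bash
cat > p2.py <<'E'
from plan import *
import sys
a0,a1,n,b0,b1=map(float,sys.argv[1:6]); T=[]
for k in np.linspace(0,1,int(n)+1)[1:]:
    a=a0+(a1-a0)*k; b=b0+(b1-b0)*k; v=np.radians(192.6-b-a-10); T.append(latch(v,np.radians(a))[3]-OFF)
print("end v",v); rows(T,x=-.0013)
E
python3 p2.py 49 0 14 34 48
```

```text
end v 2.3492131731843675
t 11.5 cell tcp [-0.0015  0.0379  0.1663] v 1.899 a 47.1 d 0.1165 bar [0.0388 0.1398] Fc [ 0.4 -1.2  0.3] w 0.182 xax [ 0.034  0.016 -0.999]
[[0.0016, 0.0, 0.0008], [0.0039, 0.0001, 0.0057], [0.0042, 0.0001, 0.0054], [0.0045, 0.0001, 0.0051], [0.0048, 0.0001, 0.0049], [0.0051, 0.0001, 0.0046], [0.0053, 0.0001, 0.0042], [0.0056, 0.0001, 0.0039], [0.0058, 0.0002, 0.0036], [0.006, 0.0002, 0.0032], [0.0062, 0.0002, 0.0029], [0.0063, 0.0002, 0.0025], [0.0064, 0.0002, 0.0021], [0.0065, 0.0002, 0.0017]]
```

Emit:
apply_moves(xyz=[[0.0045,0.0001,0.0055],[0.0045,0.0001,0.0055],[0.0047,0.0001,0.005],[0.0049,0.0001,0.0048],[0.0051,0.0001,0.0045],[0.0054,0.0001,0.0042]], twist=[0,0,0,0,0,0], claw=[0,0,0,0,0,0])

```text
time_s: 12.1
tcp_pos: [0.5536, 0.129, 0.1357]
ee_rot: [[0.034, -0.998, 0.06], [0.018, 0.06, 0.998], [-0.999, -0.033, 0.02]]
wrist_force: [-0.6, -0.0, 2.6]
gripper_width: 0.178
```

```bash
python3 p2.py 23 0 6 41 48; python3 look.py w8
python3 - <<'E'
from h import *
p=imaging.capture("side"); cv2.imwrite("pics/s8.png",cv2.resize(p["pixels"][120:240,190:310,::-1],None,fx=5,fy=5,interpolation=cv2.INTER_CUBIC))
E
```

```text
end v 2.3492131731843675
t 12.1 cell tcp [-0.0014  0.0724  0.1357] v 2.258 a 24.0 d 0.1162 bar [0.0633 0.1109] Fc [-0.6 -0.1  2.6] w 0.178 xax [ 0.034  0.018 -0.999]
[[0.0067, 0.0002, 0.0026], [0.0065, 0.0002, 0.0037], [0.0067, 0.0002, 0.0032], [0.0069, 0.0002, 0.0028], [0.007, 0.0002, 0.0023], [0.0072, 0.0002, 0.0019]]
[ 29.5  21.  -17.2   0.1 -49.6 -33. ] [0.5536 0.129  0.1357]
```

View pics/s8.png

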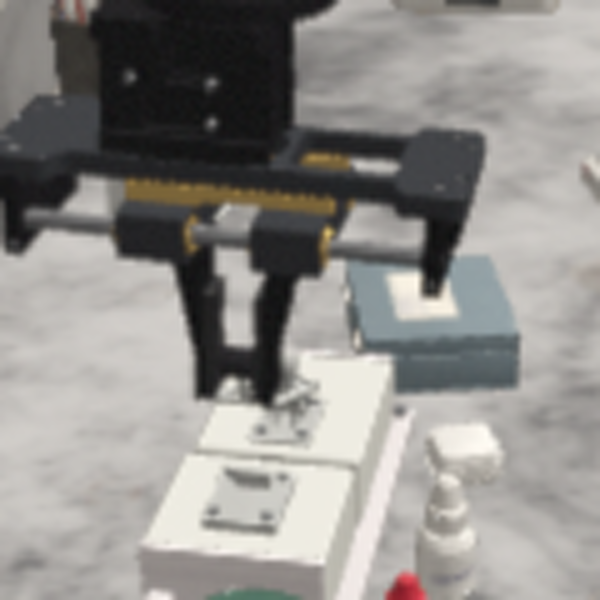

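View pics/w8.png

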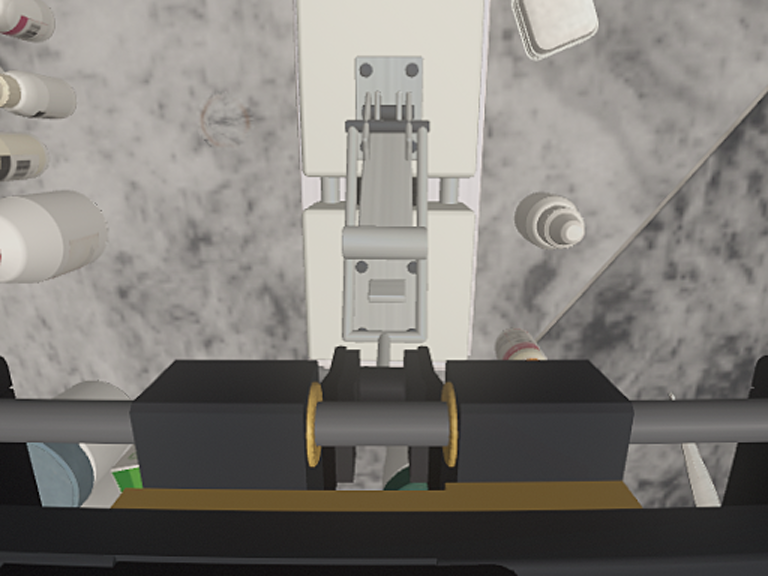

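Emit:
apply_moves(xyz=[[0.0067,0.0002,0.0026],[0.0065,0.0002,0.0037],[0.0067,0.0002,0.0032],[0.0069,0.0002,0.0028],[0.007,0.0002,0.0023]], twist=[0,0,0,0,0], claw=[0,0,0,0,0])

```text
time_s: 12.7
tcp_pos: [0.5548, 0.1465, 0.1006]
ee_rot: [[0.036, -0.998, 0.06], [0.02, 0.06, 0.998], [-0.999, -0.034, 0.022]]
wrist_force: [-1.2, 1.8, 2.1]
gripper_width: 0.18
```

```bash
python3 p2.py 4 -4 2 47 50
```

```text
end v 2.384119758224254
t 12.7 cell tcp [-0.0013  0.09    0.1006] v 2.506 a 3.9 d 0.1155 bar [0.0732 0.0804] Fc [-1.3  1.7  2.1] w 0.18 xax [ 0.036  0.02  -0.999]
[[0.0055, 0.0002, -0.0006], [0.0075, 0.0002, 0.0014]]
```

Emit:
apply_moves(xyz=[[0.005,0.0002,-0.001],[0.005,0.0002,0],[0,0,0]], twist=[0,0,0], claw=[0,0,0])

```text
time_s: 13.0
tcp_pos: [0.5549, 0.1486, 0.0883]
ee_rot: [[0.037, -0.998, 0.059], [0.023, 0.06, 0.998], [-0.999, -0.035, 0.026]]
wrist_force: [-1.3, 1.1, 0.8]
gripper_width: 0.176
```

```bash
python3 p2.py 4 -7 4 48 51
```

```text
end v 2.419026343264141
t 13.0 cell tcp [-0.0014  0.0921  0.0883] v 2.495 a -3.1 d 0.1145 bar [0.0731 0.0703] Fc [-1.4  1.1  0.8] w 0.176 xax [ 0.037  0.023 -0.999]
[[-0.0093, -0.0003, -0.0031], [0.0052, 0.0001, 0.0011], [0.0052, 0.0002, 0.0009], [0.0053, 0.0002, 0.0006]]
```

Emit:
apply_moves(xyz=[[0.003,0.0001,-0.0003],[0,0,0]], twist=[0,0], claw=[0,0])

```text
time_s: 13.2
tcp_pos: [0.555, 0.1489, 0.0848]
ee_rot: [[0.037, -0.998, 0.059], [0.024, 0.06, 0.998], [-0.999, -0.035, 0.026]]
wrist_force: [-1.3, 2.2, 2.5]
gripper_width: 0.175
```

```bash
python3 -c "from plan import *;state()"
```

```text
t 13.2 cell tcp [-0.0013  0.0924  0.0848] v 2.490 a -5.1 d 0.1141 bar [0.0729 0.0675] Fc [-1.4  2.1  2.5] w 0.175 xax [ 0.037  0.024 -0.999]
```

Emit:
apply_moves(xyz=[[0.0015,0,-0.0003],[0,0,0]], twist=[0,0], claw=[0,0])

```text
time_s: 13.4
tcp_pos: [0.5551, 0.149, 0.0833]
ee_rot: [[0.037, -0.998, 0.059], [0.025, 0.06, 0.998], [-0.999, -0.036, 0.027]]
wrist_force: [-1.9, 2.6, 1.1]
gripper_width: 0.181
```

```bash
python3 -c "from plan import *;state()"
```

```text
t 13.4 cell tcp [-0.0012  0.0925  0.0833] v 2.487 a -5.9 d 0.1140 bar [0.0727 0.0663] Fc [-2.   2.5  1.1] w 0.181 xax [ 0.037  0.025 -0.999]
```

Emit:
apply_moves(xyz=[[0.0012,0,-0.0004],[0,0,0]], twist=[0,0], claw=[0,0])

```text
time_s: 13.6
tcp_pos: [0.5551, 0.149, 0.0822]
ee_rot: [[0.038, -0.998, 0.06], [0.026, 0.061, 0.998], [-0.999, -0.036, 0.028]]
wrist_force: [-1.3, 3.4, 0.5]
gripper_width: 0.183
```

Emit:
apply_moves(xyz=[[0.0012,0,-0.0004],[0,0,0]], twist=[0,0], claw=[0,0])

```text
time_s: 13.8
tcp_pos: [0.5551, 0.1491, 0.0812]
ee_rot: [[0.038, -0.997, 0.06], [0.027, 0.061, 0.998], [-0.999, -0.036, 0.029]]
wrist_force: [-2.6, 3.2, 2.1]
gripper_width: 0.178
```

```bash
python3 -c "from plan import *;state()"; python3 look.py w9
```

```text
t 13.8 cell tcp [-0.0012  0.0926  0.0812] v 2.483 a -7.1 d 0.1137 bar [0.0725 0.0645] Fc [-2.8  3.   2.1] w 0.178 xax [ 0.038  0.027 -0.999]
[ 31.1  25.2 -19.7  -0.3 -42.4 -34.3] [0.5551 0.1491 0.0812]
```

View pics/w9.png

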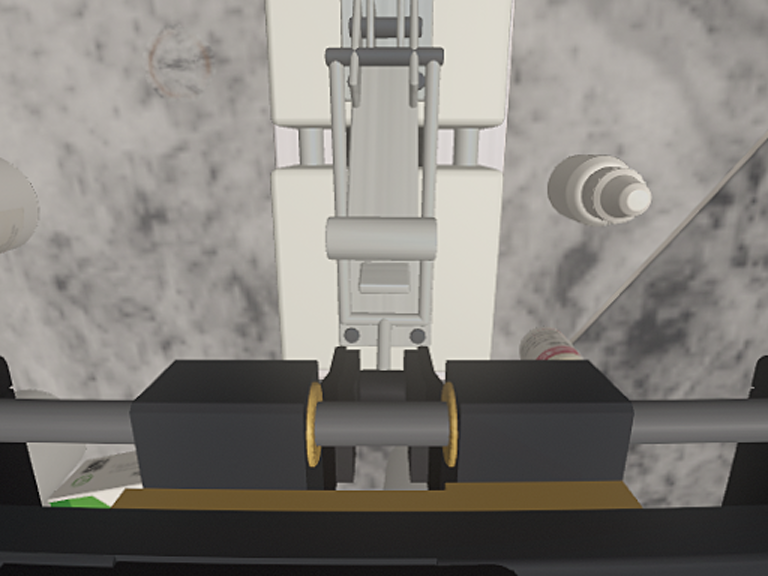

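Emit:
apply_moves(xyz=[[0.0012,0,-0.0004],[0,0,0]], twist=[0,0], claw=[0,0])

```text
time_s: 14.05
tcp_pos: [0.5551, 0.1491, 0.0802]
ee_rot: [[0.039, -0.997, 0.06], [0.028, 0.061, 0.998], [-0.999, -0.037, 0.03]]
wrist_force: [-2.2, 3.6, 1.4]
gripper_width: 0.178
```

```bash
cat > f.py <<'E'
from plan import *
F=[]
for i in range(3):
    F.append(r.sense()["wrist_force"]); imaging.capture("side")
print("Fmean",np.mean(F,0).round(2)); state()
E
python3 f.py
```

```text
Fmean [-2.13  4.36  1.54]
t 14.2 cell tcp [-0.0012  0.0926  0.0802] v 2.478 a -7.7 d 0.1136 bar [0.0723 0.0637] Fc [-3.3  4.4  2.6] w 0.175 xax [ 0.039  0.028 -0.999]
```

Emit:
apply_moves(xyz=[[0.0012,0,0.0003],[0,0,0]], twist=[0,0], claw=[0,0])

```text
time_s: 14.4
tcp_pos: [0.5552, 0.1491, 0.0801]
ee_rot: [[0.039, -0.997, 0.06], [0.027, 0.061, 0.998], [-0.999, -0.037, 0.029]]
wrist_force: [-1.9, 4.9, 2.4]
gripper_width: 0.178
```

```bash
python3 f.py
```

```text
Fmean [-2.39  4.6   2.62]
t 14.55 cell tcp [-0.0011  0.0926  0.08  ] v 2.480 a -7.8 d 0.1136 bar [0.0723 0.0636] Fc [-3.1  3.4  4. ] w 0.176 xax [ 0.039  0.027 -0.999]
```

Emit:
apply_moves(xyz=[[0,0,-0.0015],[0,0,0]], twist=[0,0], claw=[0,0])

```text
time_s: 14.75
tcp_pos: [0.5551, 0.149, 0.0803]
ee_rot: [[0.04, -0.997, 0.06], [0.03, 0.061, 0.998], [-0.999, -0.038, 0.032]]
wrist_force: [-2.2, 2.1, 1.0]
gripper_width: 0.18
```

```bash
python3 f.py
```

```text
Fmean [-3.07  4.28  1.84]
t 14.9 cell tcp [-0.0011  0.0925  0.0802] v 2.467 a -7.7 d 0.1135 bar [0.0722 0.0638] Fc [-3.1  5.5  1.8] w 0.177 xax [ 0.04   0.03  -0.999]
```

Emit:
apply_moves(xyz=[[0,0,-0.003],[0,0,-0.003]], twist=[0,0], claw=[0,0])

```text
time_s: 15.1
tcp_pos: [0.5554, 0.1466, 0.0803]
ee_rot: [[0.043, -0.997, 0.06], [0.036, 0.061, 0.997], [-0.998, -0.041, 0.038]]
wrist_force: [-5.3, 11.7, 3.3]
gripper_width: 0.179
```

```bash
python3 f.py
```

```text
Fmean [-4.67  9.07  2.61]
t 15.25 cell tcp [-0.0009  0.0895  0.0802] v 2.213 a -8.7 d 0.1105 bar [0.069  0.0642] Fc [-4.   7.4  3. ] w 0.179 xax [ 0.042  0.034 -0.999]
```

```bash
python3 look.py w10;python3 - <<'E'
from h import *
p=imaging.capture("side"); cv2.imwrite("pics/s10.png",cv2.resize(p["pixels"][140:260,190:310,::-1],None,fx=5,fy=5,interpolation=cv2.INTER_CUBIC))
E
```

```text
[ 30.6  25.1 -19.9  -0.7 -41.9 -33.6] [0.5552 0.146  0.0802]
```

View pics/w10.png

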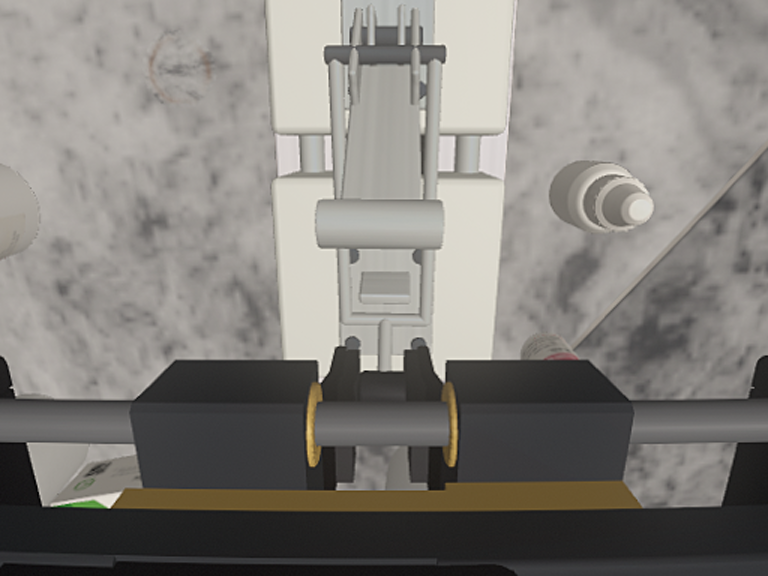

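View pics/s10.png

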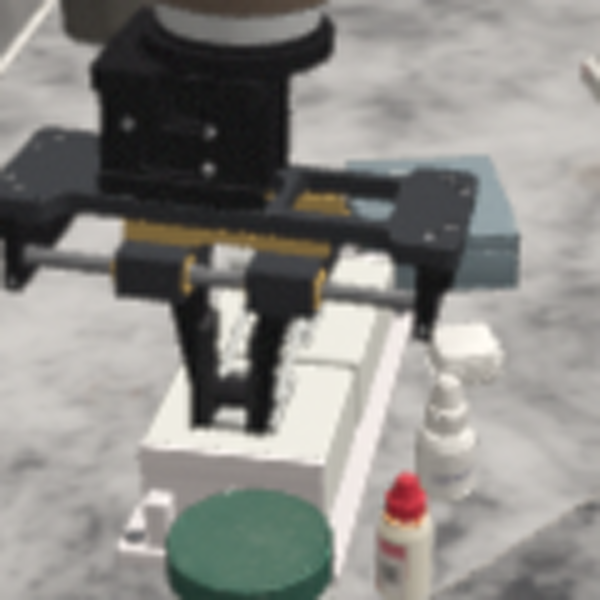

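Emit:
apply_moves(xyz=[[-0.0003,0.0005,-0.002]], twist=[0], claw=[0])

```text
time_s: 15.45
tcp_pos: [0.555, 0.1452, 0.0805]
ee_rot: [[0.044, -0.997, 0.059], [0.036, 0.061, 0.997], [-0.998, -0.042, 0.039]]
wrist_force: [-2.8, 8.5, 1.9]
gripper_width: 0.177
```

```bash
python3 f.py
```

```text
Fmean [-2.82  7.63  2.05]
t 15.6 cell tcp [-0.0011  0.0884  0.0806] v 2.125 a -8.8 d 0.1095 bar [0.0678 0.0646] Fc [-2.6  7.   1.8] w 0.176 xax [ 0.044  0.036 -0.998]
```

Emit:
apply_moves(xyz=[[-0.0003,0.0005,-0.002]], twist=[0], claw=[0])

```text
time_s: 15.7
tcp_pos: [0.5549, 0.1441, 0.081]
ee_rot: [[0.045, -0.997, 0.059], [0.038, 0.06, 0.997], [-0.998, -0.043, 0.04]]
wrist_force: [-3.0, 7.7, 1.7]
gripper_width: 0.181
```

```bash
python3 f.py
```

```text
Fmean [-2.55  6.86  2.04]
t 15.85 cell tcp [-0.0011  0.0872  0.0811] v 2.038 a -8.7 d 0.1084 bar [0.0667 0.065 ] Fc [-2.7  5.8  2. ] w 0.177 xax [ 0.045  0.037 -0.998]
```

Emit:
apply_moves(xyz=[[0,0.0003,-0.002]], twist=[0], claw=[0])

```text
time_s: 15.95
tcp_pos: [0.5548, 0.1427, 0.0812]
ee_rot: [[0.047, -0.997, 0.059], [0.039, 0.06, 0.997], [-0.998, -0.044, 0.041]]
wrist_force: [-3.2, 7.0, 1.7]
gripper_width: 0.18
```

Emit:
apply_moves(xyz=[[0,0.0003,-0.002]], twist=[0], claw=[0])

```text
time_s: 16.05
tcp_pos: [0.5547, 0.1416, 0.0813]
ee_rot: [[0.048, -0.997, 0.058], [0.04, 0.06, 0.997], [-0.998, -0.045, 0.043]]
wrist_force: [-3.7, 6.1, 3.1]
gripper_width: 0.18
```

```bash
python3 f.py
```

```text
Fmean [-2.6   5.51  2.49]
t 16.2 cell tcp [-0.0012  0.0847  0.0812] v 1.855 a -8.9 d 0.1059 bar [0.0641 0.0652] Fc [-3.2  4.7  2.7] w 0.174 xax [ 0.047  0.039 -0.998]
```

Emit:
apply_moves(xyz=[[0,0.0003,-0.002]], twist=[0], claw=[0])

```text
time_s: 16.3
tcp_pos: [0.5546, 0.14, 0.0813]
ee_rot: [[0.048, -0.997, 0.058], [0.04, 0.06, 0.997], [-0.998, -0.046, 0.043]]
wrist_force: [-2.7, 6.9, 2.3]
gripper_width: 0.179
```

```bash
python3 f.py
```

```text
Fmean [-2.32  5.21  2.26]
t 16.45 cell tcp [-0.0012  0.0829  0.0813] v 1.730 a -8.8 d 0.1042 bar [0.0624 0.0652] Fc [-1.6  4.8  1.9] w 0.176 xax [ 0.048  0.04  -0.998]
```

Emit:
apply_moves(xyz=[[0.0012,0.0003,-0.002]], twist=[0], claw=[0])

```text
time_s: 16.55
tcp_pos: [0.5545, 0.1381, 0.0801]
ee_rot: [[0.049, -0.997, 0.058], [0.041, 0.06, 0.997], [-0.998, -0.047, 0.044]]
wrist_force: [-3.5, 6.7, 1.5]
gripper_width: 0.18
```

```bash
python3 f.py
```

```text
Fmean [-2.46  5.2   1.58]
t 16.7 cell tcp [-0.0012  0.0811  0.08  ] v 1.595 a -9.4 d 0.1021 bar [0.0603 0.0642] Fc [-2.3  3.2  1.5] w 0.181 xax [ 0.048  0.04  -0.998]
```

Emit:
apply_moves(xyz=[[0.001,0.0002,-0.002]], twist=[0], claw=[0])

```text
time_s: 16.8
tcp_pos: [0.5546, 0.1366, 0.0792]
ee_rot: [[0.05, -0.997, 0.058], [0.042, 0.06, 0.997], [-0.998, -0.047, 0.045]]
wrist_force: [-4.7, 10.9, 3.3]
gripper_width: 0.179
```

```bash
python3 f.py; python3 look.py w11
```

```text
Fmean [-3.63  8.66  2.87]
t 16.95 cell tcp [-0.001   0.0801  0.0792] v 1.524 a -9.7 d 0.1011 bar [0.0593 0.0635] Fc [-3.6  6.6  2.2] w 0.177 xax [ 0.05   0.041 -0.998]
[ 29.7  24.8 -20.7  -1.  -40.9 -32.4] [0.5545 0.1366 0.0792]
```

View pics/w11.png

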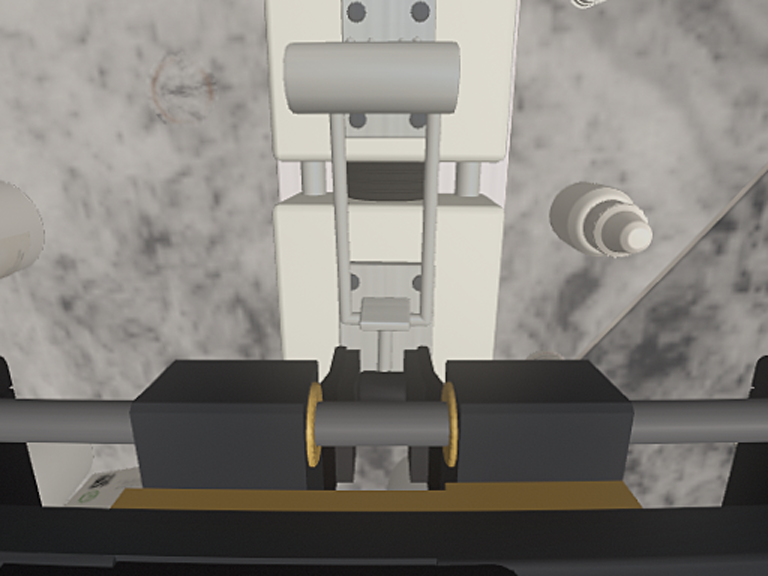

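Emit:
apply_moves(xyz=[[0,0.0005,-0.002],[0,0.0003,-0.0025]], twist=[0,0], claw=[0,0])

```text
time_s: 17.2
tcp_pos: [0.5545, 0.136, 0.0793]
ee_rot: [[0.054, -0.997, 0.057], [0.048, 0.06, 0.997], [-0.997, -0.051, 0.051]]
wrist_force: [-4.7, 13.2, 1.7]
gripper_width: 0.181
```

```bash
python3 f.py
```

```text
Fmean [-4.02 12.26  1.29]
t 17.35 cell tcp [-0.0009  0.0794  0.0793] v 1.475 a -9.6 d 0.1004 bar [0.0587 0.0635] Fc [-3.4 11.6  0.7] w 0.178 xax [ 0.054  0.047 -0.997]
```

```bash
cat > gap.py <<'E'
from h import *
import pickle,sys
# world y of slider edge measured via wrist images: print row profile edges near gap at column ~ 200 & 310 px(img 512)
for n in sys.argv[1:]:
    p=pickle.load(open(f"pics/{n}.pkl","rb")); g=cv2.cvtColor(p["pixels"],cv2.COLOR_RGB2GRAY).astype(float)
    for c in (196,318):
        pr=g[95:150,c-3:c+4].mean(1); d=np.diff(pr)
        i=np.argmin(d); j=np.argmax(d)
        def sub(k):
            a,b,cc=abs(d[k-1]),abs(d[k]),abs(d[k+1]); return 95.5+k+.5*(a-cc)/(a-2*b+cc)
        u,v=sub(i),sub(j)
        A=onz(p,(c,u),.05);B=onz(p,(c,v),.05); print(n,c,round(u,2),round(v,2),"gap mm",round((B-A)[1]*1000,2))
E
python3 look.py w12; python3 gap.py w11 w12
```

```text
[ 29.6  24.6 -20.8  -1.3 -40.5 -32. ] [0.5545 0.1359 0.0793]
w11 196 105.47 107.53 gap mm 1.05
w11 318 106.78 136.98 gap mm 15.62
w12 196 106.74 108.27 gap mm 0.78
w12 318 107.72 137.12 gap mm 15.19
```

View pics/w12.png

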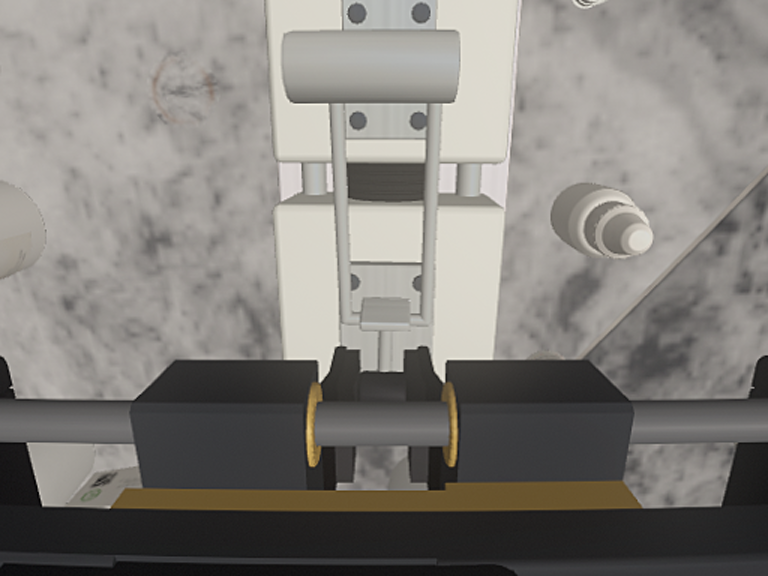

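Emit:
apply_moves(xyz=[[0,0.0003,-0.0025],[0,0.0003,-0.0025]], twist=[0,0], claw=[0,0])

```text
time_s: 17.6
tcp_pos: [0.5545, 0.1358, 0.0793]
ee_rot: [[0.058, -0.997, 0.056], [0.054, 0.059, 0.997], [-0.997, -0.055, 0.058]]
wrist_force: [-4.2, 13.7, 1.9]
gripper_width: 0.177
```

```bash
python3 look.py w13; python3 gap.py w10 w11 w12 w13; python3 f.py
```

```text
[ 29.4  24.5 -20.9  -1.7 -40.2 -31.5] [0.5545 0.1358 0.0793]
w10 196 114.22 118.18 gap mm 2.06
w10 318 114.4 118.82 gap mm 2.29
w11 196 105.47 107.53 gap mm 1.05
w11 318 106.78 136.98 gap mm 15.62
w12 196 106.74 108.27 gap mm 0.78
w12 318 107.72 137.12 gap mm 15.19
w13 196 107.45 107.28 gap mm -0.09
w13 318 107.73 137.17 gap mm 15.17
Fmean [-3.95 13.19  1.57]
t 17.8 cell tcp [-0.0009  0.0793  0.0793] v 1.464 a -9.5 d 0.1003 bar [0.0585 0.0635] Fc [-4.1 13.1  1.4] w 0.177 xax [ 0.058  0.054 -0.997]
```

Emit:
apply_moves(xyz=[[0,0.0003,-0.0032]], twist=[0], claw=[0])

```text
time_s: 17.9
tcp_pos: [0.5545, 0.1354, 0.0793]
ee_rot: [[0.06, -0.997, 0.055], [0.058, 0.059, 0.997], [-0.996, -0.057, 0.062]]
wrist_force: [-5.1, 16.2, 2.2]
gripper_width: 0.18
```

```bash
python3 look.py w14; python3 gap.py w14; python3 f.py
```

```text
[ 29.3  24.4 -21.   -1.9 -39.9 -31.2] [0.5545 0.1354 0.0793]
w14 196 129.64 108.53 gap mm -10.96
w14 318 129.85 109.36 gap mm -10.49
Fmean [-4.64 14.19  1.55]
t 18.1 cell tcp [-0.0009  0.0789  0.0793] v 1.432 a -9.4 d 0.0999 bar [0.0581 0.0635] Fc [-4.9 14.3  1.1] w 0.179 xax [ 0.06   0.058 -0.996]
```

Emit:
apply_moves(xyz=[[0,0,0.0005],[0,0,0],[0,0,0],[0,0,0],[0,0,0],[0,0,0],[0,0,0]], twist=[0,0,0,0,0,0,0], claw=[0,0,0.1,0.2,0.35,0.5,0.5])

```text
time_s: 18.8
tcp_pos: [0.5546, 0.1336, 0.0785]
ee_rot: [[0.059, -0.997, 0.056], [0.055, 0.06, 0.997], [-0.997, -0.056, 0.059]]
wrist_force: [0.8, -0.5, 1.2]
gripper_width: 0.387
```

```bash
python3 look.py w15; python3 f.py
```

```text
[ 29.2  24.5 -21.1  -1.7 -39.9 -31.3] [0.5546 0.1336 0.0785]
Fmean [ 0.3  -0.1   0.52]
t 19.0 cell tcp [-0.0007  0.0776  0.0786] v 1.332 a -9.5 d 0.0985 bar [0.0568 0.0628] Fc [ 0.  -0.   0.4] w 0.481 xax [ 0.059  0.056 -0.997]
```

View pics/w15.png

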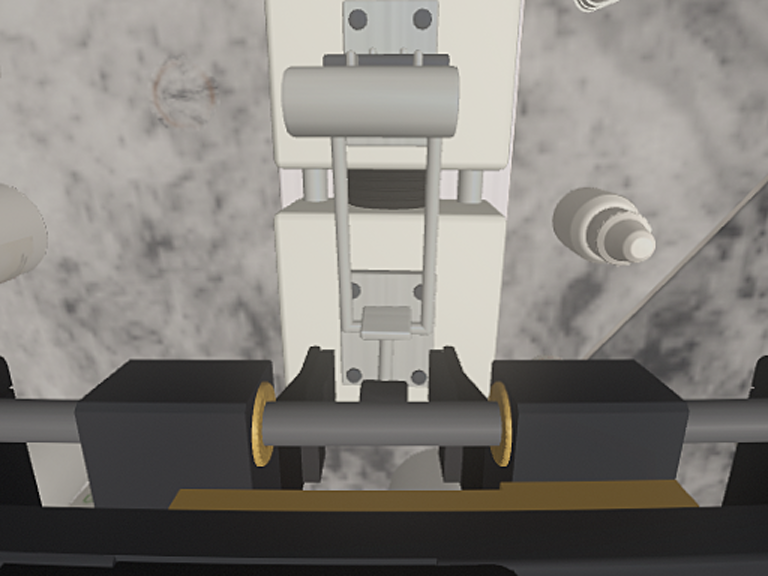

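Emit:
apply_moves(xyz=[[-0.01,0,0],[-0.016,0,0.001],[-0.016,0,0.001],[-0.016,0,0.001],[-0.013,0,0.001],[0,0,0],[0,0,0]], twist=[0,0,0,0,0,0,0], claw=[0.5,0.5,0.5,0.3,0,0,0])

```text
time_s: 19.7
tcp_pos: [0.5507, 0.1339, 0.1558]
ee_rot: [[0.062, -0.997, 0.055], [0.056, 0.059, 0.997], [-0.997, -0.058, 0.06]]
wrist_force: [0.2, -0.6, 0.6]
gripper_width: 0.222
```

```bash
python3 look.py w16 lever_tip lever pull; python3 f.py
```

```text
[ 29.5  18.7 -16.9  -1.4 -49.8 -31.9] [0.5507 0.1339 0.1558]
lever_tip [(0.97, [255.3, 84.4], 3710)]
lever [(0.88, [253.5, 84.9], 4068)]
pull [(0.66, [243.8, 156.1], 1838)]
Fmean [-0.05 -0.17  0.13]
t 20.05 cell tcp [-0.0047  0.077   0.1548] v 2.616 a 32.7 d 0.1321 bar [0.0611 0.1192] Fc [-0.5  0.5  0.7] w 0.01 xax [ 0.06   0.055 -0.997]
```

View pics/w16.png

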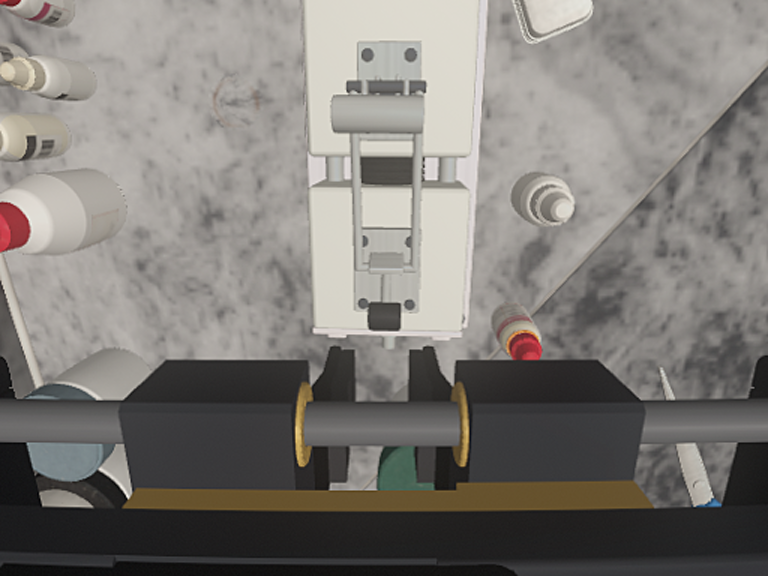

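Run:
```python
from plan import *
import pickle
from scipy.optimize import minimize_scalar
p=pickle.load(open("pics/w16.pkl","rb")); uv=np.array((378,113))/1.5-.2
f=lambda v:(proj(p,c2w(C,(0,*latch(v,0)[0])))[0]-uv)
m=minimize_scalar(lambda v:abs(f(v)[1]),bounds=(.8,2.2),method="bounded"); v=m.x
print(v,f(v),latch(v,0)[0])
# check with hook etc: bar pos
b=latch(v,-.17)[2]; print("bar at hook px", proj(p,c2w(C,np.array([(0,.0587,.0642),(0,.0587,.0732)])))*1.5)
tip=latch(v,0)[0]
rows([tip+[.022,.010]],x=0.0)
```

```text
1.5983520181566313 [ 1.70516710e-01 -1.54730208e-04] [-0.01118421  0.12998208]
bar at hook px [[385.79096974 263.96986199]
 [384.85226876 268.88466005]]
t 20.05 cell tcp [-0.0047  0.077   0.1548] v 2.616 a 32.7 d 0.1321 bar [0.0611 0.1192] Fc [-0.5  0.5  0.7] w 0.01 xax [ 0.06   0.055 -0.997]
[[0.0111, -0.0033, -0.067]]
```

Emit:
apply_moves(xyz=[[0.002,-0.0007,-0.015],[0.002,-0.0007,-0.015],[0.002,-0.0007,-0.015],[0.002,-0.0007,-0.012],[0.002,-0.0005,-0.01],[0,0,0],[0,0,0]], twist=[0,0,0,0,0,0,0], claw=[0,0,0,0,0,0,0])

```text
time_s: 20.75
tcp_pos: [0.5501, 0.061, 0.1386]
ee_rot: [[0.058, -0.997, 0.058], [0.055, 0.061, 0.997], [-0.997, -0.054, 0.058]]
wrist_force: [-1.6, 3.2, 0.9]
gripper_width: 0.006
```

```bash
python3 f.py; python3 look.py w17;  python3 - <<'E'
from h import *
p=imaging.capture("side"); cv2.imwrite("pics/s17.png",cv2.resize(p["pixels"][120:240,190:310,::-1],None,fx=5,fy=5,interpolation=cv2.INTER_CUBIC))
E
```

```text
Fmean [-0.33  1.12  0.71]
t 20.9 cell tcp [-0.0005  0.0048  0.1386] v -1.026 a 61.4 d 0.0775 bar [0.0159 0.1248] Fc [-0.2  0.8 -0.3] w 0.009 xax [ 0.058  0.054 -0.997]
[ 22.2  18.9 -19.2  -2.2 -47.7 -24.1] [0.55   0.0614 0.1386]
```

View pics/w17.png

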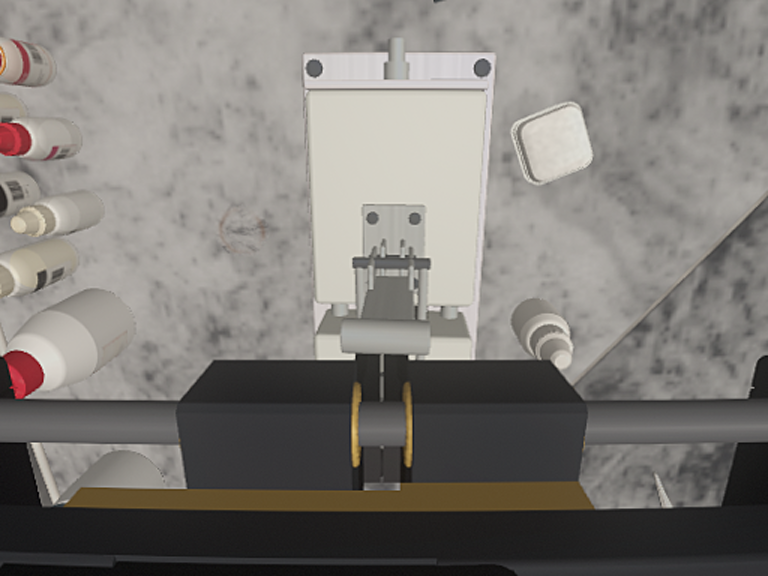

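View pics/s17.png

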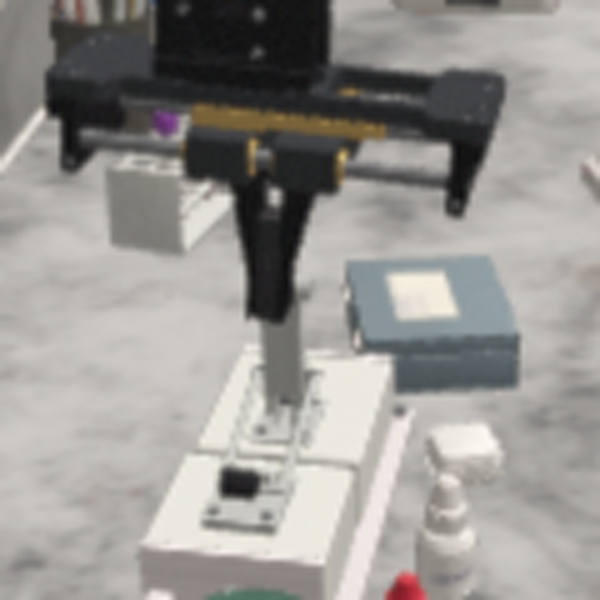

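```bash
cat > push.py <<'E'
from plan import *
import sys
def rel(v):
    zr=np.interp(v,[.45,1.55],[6.0,-5.0])
    if zr<=0: y=6.0
    else: y=np.sqrt(max(36-zr*zr,0))
    if v<.45: y=np.interp(v,[.15,.45],[-3.0,0.0])
    return np.array([y,zr])/1000
def tcp(v,R,pen=0.0):
    tip=latch(v,0)[0]
    k=R@np.array([.014,0,-.0095]); k=np.array([k[1],k[2]]) # yaw small
    d=np.array([-np.sin(v),-np.cos(v)]) # motion dir when v decreases: d(tip)/d(-v)
    return tip+rel(v)-k+pen*d
st=r.sense(); R=np.array(st["ee_rot"]); c=w2c(st["tcp_pos"])
# current v estimate: closest path param
vs=np.linspace(0,1.7,400); D=[np.hypot(*(tcp(v,R)-c[1:])) for v in vs]; i=int(np.argmin(D))
print("v on path",vs[i].round(3),"dist mm",round(D[i]*1000,1),"offset",((c[1:]-tcp(vs[i],R))*1000).round(1))
v1,n,pen=float(sys.argv[1]),int(sys.argv[2]),float(sys.argv[3])
rows([tcp(v,R,pen) for v in np.linspace(vs[i],v1,n+1)[1:]],x=0.0)
E
python3 push.py 1.1 6 0.001
```

```text
v on path 1.619 dist mm 0.7 offset [-0.  -0.7]
t 21.0 cell tcp [-0.0005  0.0048  0.1386] v -1.024 a 61.3 d 0.0775 bar [0.0159 0.1248] Fc [-0.2  0.9 -0.6] w 0.01 xax [ 0.058  0.054 -0.997]
[[-0.0018, -0.0001, -0.0066], [-0.0012, -0.0001, -0.0057], [-0.0007, -0.0001, -0.0057], [-0.0003, -0.0, -0.0056], [0.0002, -0.0, -0.0056], [0.0007, 0.0, -0.0055]]
```

Emit:
apply_moves(xyz=[[-0.001,0,-0.0055],[-0.001,0,-0.006],[-0.0007,0,-0.006],[-0.0003,0,-0.006]], twist=[0,0,0,0], claw=[0,0,0,0])

```text
time_s: 21.4
tcp_pos: [0.5487, 0.04, 0.1402]
ee_rot: [[0.059, -0.997, 0.054], [0.059, 0.057, 0.997], [-0.997, -0.056, 0.062]]
wrist_force: [0.1, 5.8, -2.8]
gripper_width: 0.001
```

```bash
python3 push.py 0.9 6 0.001; python3 look.py w18 lever_tip
```

```text
v on path 1.295 dist mm 1.5 offset [-0.1 -1.5]
t 21.4 cell tcp [-0.0004 -0.0167  0.1402] v -1.307 a 77.5 d 0.0751 bar [-0.0024  0.1324] Fc [-0.3  5.8 -2.8] w 0.001 xax [ 0.059  0.059 -0.997]
[[-0.0013, -0.0001, -0.0051], [0.0003, 0.0, -0.0042], [0.0006, 0.0, -0.0041], [0.0009, 0.0, -0.0041], [0.0011, 0.0, -0.004], [0.0014, 0.0001, -0.004]]
[ 19.9  18.5 -19.4  -2.7 -47.8 -21.4] [0.5487 0.04   0.1402]
lever_tip [(0.84, [260.6, 219.3], 2187)]
```

View pics/w18.png

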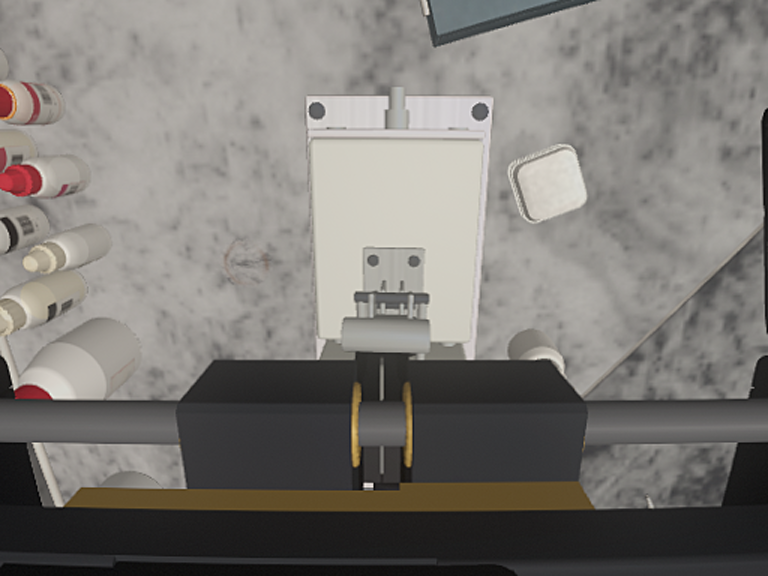

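Emit:
apply_moves(xyz=[[0,0,-0.0055],[0.0003,0,-0.005],[0.0007,0,-0.005],[0.001,0,-0.005],[0.0015,0,-0.005]], twist=[0,0,0,0,0], claw=[0,0,0,0,0])

```text
time_s: 22.0
tcp_pos: [0.5473, 0.0174, 0.1339]
ee_rot: [[0.06, -0.997, 0.055], [0.065, 0.059, 0.996], [-0.996, -0.056, 0.068]]
wrist_force: [-2.0, 6.9, -0.2]
gripper_width: 0.003
```

```bash
python3 push.py 0.7 6 0.001
```

```text
v on path 0.912 dist mm 3.0 offset [ 1.2 -2.8]
t 22.0 cell tcp [-0.0003 -0.0393  0.1339] v -1.624 a 95.7 d 0.0713 bar [-0.0246  0.1345] Fc [-2.4  6.8 -0.2] w 0.003 xax [ 0.06   0.065 -0.996]
[[-0.0015, -0.0001, -0.004], [0.0009, 0.0, -0.0021], [0.0009, 0.0, -0.0021], [0.001, 0.0, -0.002], [0.0011, 0.0, -0.002], [0.0011, 0.0, -0.002]]
```

Emit:
apply_moves(xyz=[[0.0005,0,-0.0055],[0.0008,0,-0.0055],[0.001,0,-0.0055]], twist=[0,0,0], claw=[0,0,0])

```text
time_s: 22.3
tcp_pos: [0.5465, 0.0063, 0.1274]
ee_rot: [[0.061, -0.996, 0.058], [0.075, 0.062, 0.995], [-0.995, -0.056, 0.078]]
wrist_force: [1.1, 11.5, -6.6]
gripper_width: 0.002
```

```bash
python3 push.py 0.45 5 0.001; python3 look.py w19 lever_tip;  python3 - <<'E'
from h import *
p=imaging.capture("side"); cv2.imwrite("pics/s19.png",cv2.resize(p["pixels"][120:240,190:310,::-1],None,fx=5,fy=5,interpolation=cv2.INTER_CUBIC))
E
```

```text
v on path 0.707 dist mm 3.6 offset [ 1.8 -3.1]
t 22.3 cell tcp [-0.0004 -0.0504  0.1274] v -1.806 a 106.1 d 0.0693 bar [-0.0372  0.1325] Fc [ 0.3 11.5 -6.6] w 0.002 xax [ 0.061  0.075 -0.995]
[[-0.0008, -0.0001, -0.0052], [0.0018, 0.0001, -0.0029], [0.0019, 0.0001, -0.0029], [0.002, 0.0001, -0.0031], [0.002, 0.0001, -0.0044]]
[ 15.8  19.1 -20.   -4.4 -46.4 -16.4] [0.5465 0.0063 0.1274]
lever_tip [(0.83, [260.5, 224.2], 1362)]
```

View pics/w19.png

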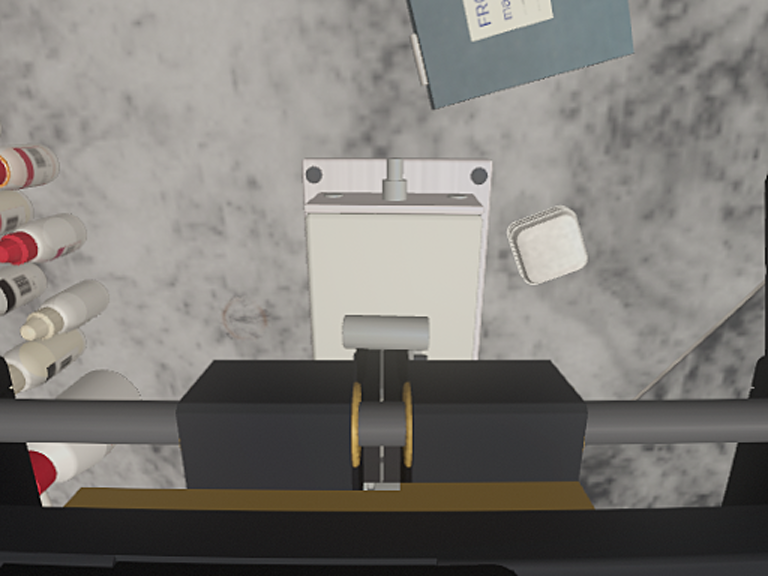

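View pics/s19.png

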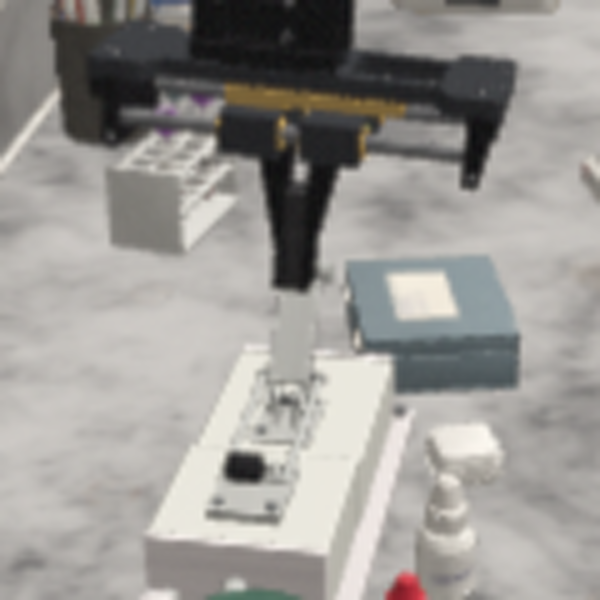

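Emit:
apply_moves(xyz=[[-0.001,0,-0.006],[-0.001,0,-0.006]], twist=[0,0], claw=[0,0])

```text
time_s: 22.65
tcp_pos: [0.546, -0.0018, 0.126]
ee_rot: [[0.061, -0.996, 0.058], [0.081, 0.063, 0.995], [-0.995, -0.056, 0.084]]
wrist_force: [-0.1, 5.6, 1.1]
gripper_width: 0.002
```

```bash
python3 push.py 0.45 5 0.001
```

```text
v on path 0.592 dist mm 0.2 offset [ 0.1 -0.1]
t 22.65 cell tcp [-0.0003 -0.0586  0.126 ] v -1.916 a 112.4 d 0.0720 bar [-0.0446  0.1302] Fc [-0.4  5.6  1.1] w 0.002 xax [ 0.061  0.081 -0.995]
[[0.0017, 0.0, -0.0023], [0.0011, 0.0, -0.0017], [0.0011, 0.0, -0.0017], [0.0011, 0.0, -0.0019], [0.0011, 0.0, -0.0029]]
```

Emit:
apply_moves(xyz=[[0.0022,0,-0.005],[0.0025,0,-0.005]], twist=[0,0], claw=[0,0])

```text
time_s: 22.85
tcp_pos: [0.5466, -0.0111, 0.1213]
ee_rot: [[0.063, -0.996, 0.056], [0.081, 0.061, 0.995], [-0.995, -0.058, 0.085]]
wrist_force: [0.3, 3.5, 1.5]
gripper_width: 0.007
```

```bash
python3 push.py 0.3 5 0.001;python3 look.py w20 lever_tip
```

```text
v on path 0.452 dist mm 1.3 offset [-0.2  1.3]
t 22.85 cell tcp [ 0.0009 -0.0678  0.1213] v -2.056 a 120.4 d 0.0737 bar [-0.0536  0.1262] Fc [0.1 3.5 1.5] w 0.007 xax [ 0.063  0.081 -0.995]
[[0.0037, 0.0004, -0.0023], [0.0016, 0.0003, -0.0014], [0.0017, 0.0003, -0.0014], [0.0017, 0.0003, -0.0013], [0.0017, 0.0003, -0.0012]]
[ 13.7  19.6 -20.1  -5.1 -45.8 -13.7] [ 0.5466 -0.0111  0.1213]
lever_tip [(0.79, [263.7, 226.2], 990), (0.68, [257.2, 320.7], 132)]
```

View pics/w20.png

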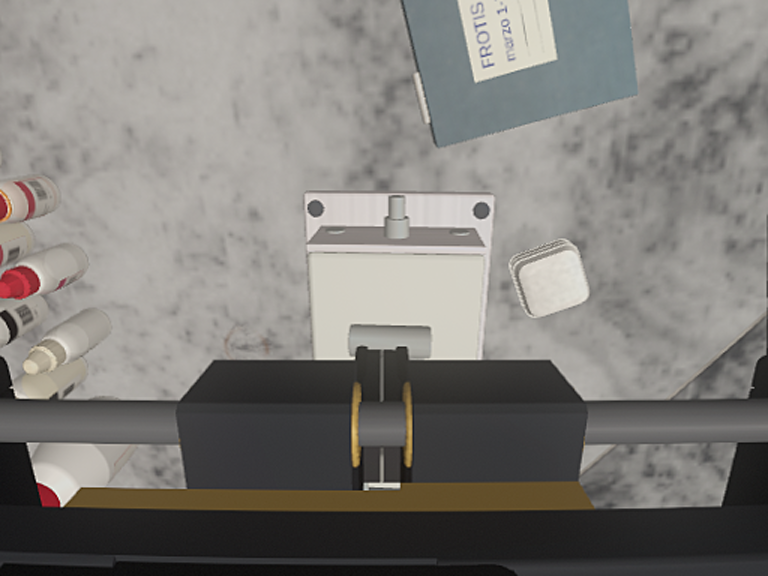

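Emit:
apply_moves(xyz=[[0.005,0.0003,-0.004],[0.0055,0.0003,-0.0035]], twist=[0,0], claw=[0,0])

```text
time_s: 23.15
tcp_pos: [0.5466, -0.0196, 0.1107]
ee_rot: [[0.064, -0.996, 0.057], [0.079, 0.062, 0.995], [-0.995, -0.06, 0.083]]
wrist_force: [-0.3, 1.3, 1.3]
gripper_width: 0.005
```

```bash
python3 push.py 0.1 5 0.001;python3 look.py w21 lever_tip
```

```text
v on path 0.281 dist mm 1.6 offset [-1.5  0.7]
t 23.15 cell tcp [ 0.0015 -0.0763  0.1107] v -2.242 a 131.1 d 0.0724 bar [-0.0644  0.1189] Fc [-0.4  1.3  1.3] w 0.005 xax [ 0.064  0.079 -0.995]
[[0.0039, 0.0005, -0.0003], [0.0022, 0.0004, -0.0013], [0.0022, 0.0004, -0.0012], [0.0022, 0.0004, -0.001], [0.0023, 0.0004, -0.0007]]
[ 12.9  20.4 -20.8  -5.2 -44.3 -12.7] [ 0.5466 -0.0196  0.1107]
lever_tip [(0.63, [267.5, 228.1], 725)]
```

View pics/w21.png

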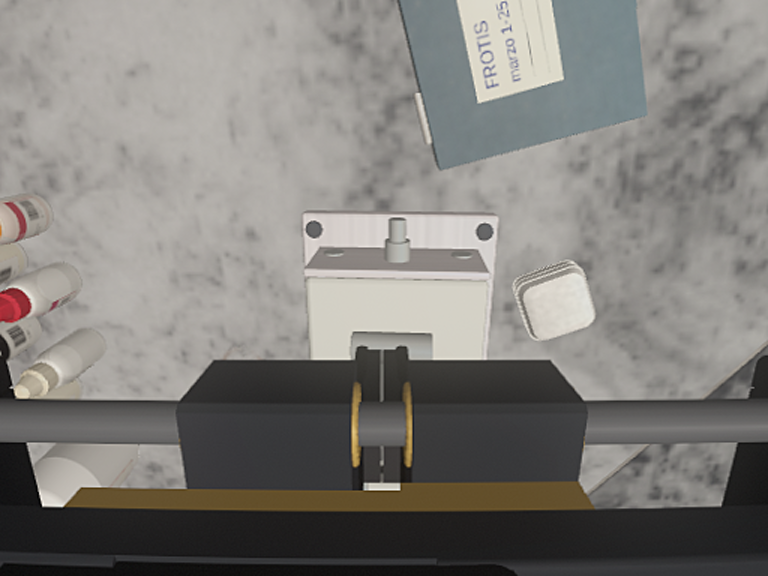

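Emit:
apply_moves(xyz=[[0.005,0.0004,-0.001],[0.005,0.0004,-0.001]], twist=[0,0], claw=[0,0])

```text
time_s: 23.45
tcp_pos: [0.5455, -0.0222, 0.0991]
ee_rot: [[0.062, -0.996, 0.058], [0.078, 0.063, 0.995], [-0.995, -0.057, 0.081]]
wrist_force: [-0.4, 0.5, -0.4]
gripper_width: 0.007
```

```bash
python3 f.py
```

```text
Fmean [ 0.08  0.26 -0.06]
t 23.6 cell tcp [ 0.0003 -0.0787  0.0989] v -2.400 a 140.1 d 0.0677 bar [-0.0725  0.1112] Fc [ 0.5  0.1 -0.3] w 0.008 xax [ 0.061  0.078 -0.995]
```

Emit:
apply_moves(xyz=[[0.003,0.0004,-0.001],[0.002,0.0002,0]], twist=[0,0], claw=[0,0])

```text
time_s: 23.8
tcp_pos: [0.5451, -0.0223, 0.0936]
ee_rot: [[0.061, -0.996, 0.058], [0.078, 0.062, 0.995], [-0.995, -0.057, 0.081]]
wrist_force: [1.0, -0.0, 0.2]
gripper_width: 0.007
```

```bash
python3 f.py; python3 look.py w22
python3 - <<'E'
from h import *
p=imaging.capture("side"); cv2.imwrite("pics/s22.png",cv2.resize(p["pixels"][120:240,190:310,::-1],None,fx=5,fy=5,interpolation=cv2.INTER_CUBIC))
E
```

```text
Fmean [ 0.5  -0.17 -0.04]
t 23.95 cell tcp [ 0.0003 -0.0791  0.0938] v -2.470 a 144.1 d 0.0656 bar [-0.0756  0.1074] Fc [-0.4 -0.4  0.2] w 0.004 xax [ 0.062  0.078 -0.995]
[ 12.6  21.7 -21.8  -5.3 -42.3 -12.3] [ 0.5452 -0.0223  0.0938]
```

View pics/w22.png

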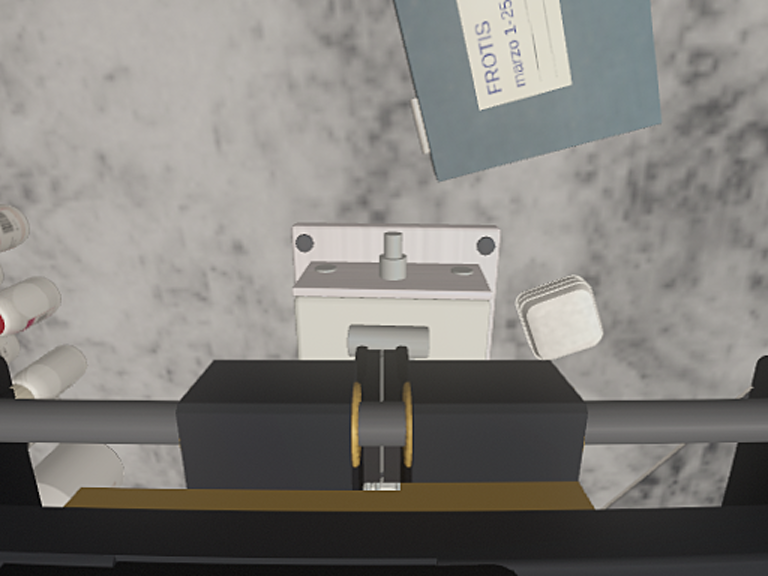

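View pics/s22.png

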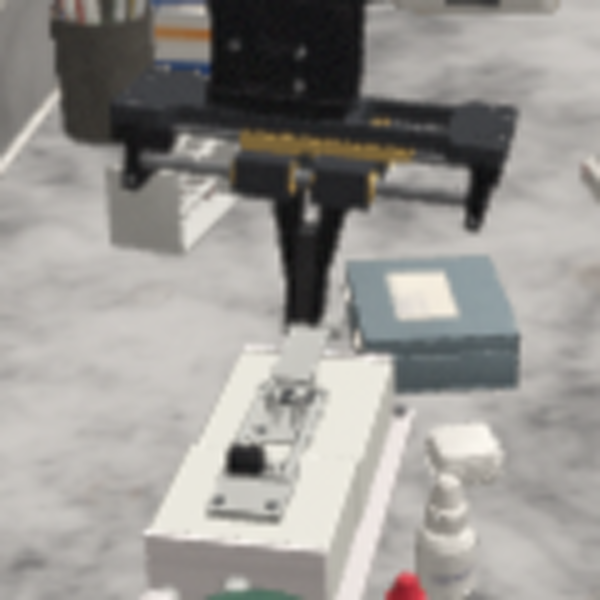

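Emit:
apply_moves(xyz=[[0.0015,0.0002,-0.001],[0.0015,0.0001,0]], twist=[0,0], claw=[0,0])

```text
time_s: 24.25
tcp_pos: [0.5457, -0.0231, 0.0918]
ee_rot: [[0.063, -0.996, 0.057], [0.078, 0.062, 0.995], [-0.995, -0.059, 0.081]]
wrist_force: [-1.9, -1.2, 7.6]
gripper_width: 0.003
```

```bash
python3 f.py
```

```text
Fmean [-2.01 -0.86  5.97]
t 24.4 cell tcp [ 0.0007 -0.0798  0.092 ] v -2.501 a 145.9 d 0.0655 bar [-0.077   0.1057] Fc [-1.7 -0.4  4.7] w 0.005 xax [ 0.063  0.078 -0.995]
```

Emit:
apply_moves(xyz=[[0.0025,0.0002,0]], twist=[0], claw=[0])

```text
time_s: 24.5
tcp_pos: [0.5459, -0.0231, 0.0911]
ee_rot: [[0.064, -0.996, 0.056], [0.077, 0.061, 0.995], [-0.995, -0.059, 0.081]]
wrist_force: [-5.8, 0.3, 19.0]
gripper_width: 0.005
```

```bash
python3 f.py
```

```text
Fmean [-5.46  0.18 15.28]
t 24.65 cell tcp [ 0.0009 -0.0798  0.0914] v -2.508 a 146.3 d 0.0653 bar [-0.0773  0.1053] Fc [-4.3 -0.2 11.7] w 0.005 xax [ 0.064  0.077 -0.995]
```

Emit:
apply_moves(xyz=[[-0.005,0,0.0005],[-0.02,0,0.001],[-0.03,0,0.002],[-0.03,0,0.002],[-0.02,0,0.001],[0,0,0],[0,0,0]], twist=[0,0,0,0,0,0,0], claw=[0,0,0,0,0,0,0])

```text
time_s: 25.35
tcp_pos: [0.5386, -0.0245, 0.199]
ee_rot: [[0.063, -0.996, 0.057], [0.078, 0.062, 0.995], [-0.995, -0.058, 0.082]]
wrist_force: [0.3, 0.3, -0.3]
gripper_width: 0.004
```

```bash
python3 f.py; python3 look.py w23 lever_tip pull
python3 - <<'E'
from h import *
p=imaging.capture("side"); cv2.imwrite("pics/s23.png",cv2.resize(p["pixels"][130:290,190:320,::-1],None,fx=3.7,fy=3.7,interpolation=cv2.INTER_CUBIC))
E
```

```text
Fmean [ 0.19 -0.18  0.25]
t 25.5 cell tcp [-0.0065 -0.0819  0.1982] v 1.355 a 105.0 d 0.1467 bar [-0.0477  0.1582] Fc [ 0.1 -0.   0.4] w 0.008 xax [ 0.061  0.077 -0.995]
[ 12.6  14.1 -15.6  -4.3 -56.  -13.7] [ 0.5383 -0.0247  0.1982]
lever_tip [(0.77, [258.5, 202.0], 1705)]
pull [(0.58, [311.9, 44.8], 10584)]
```

View pics/w23.png

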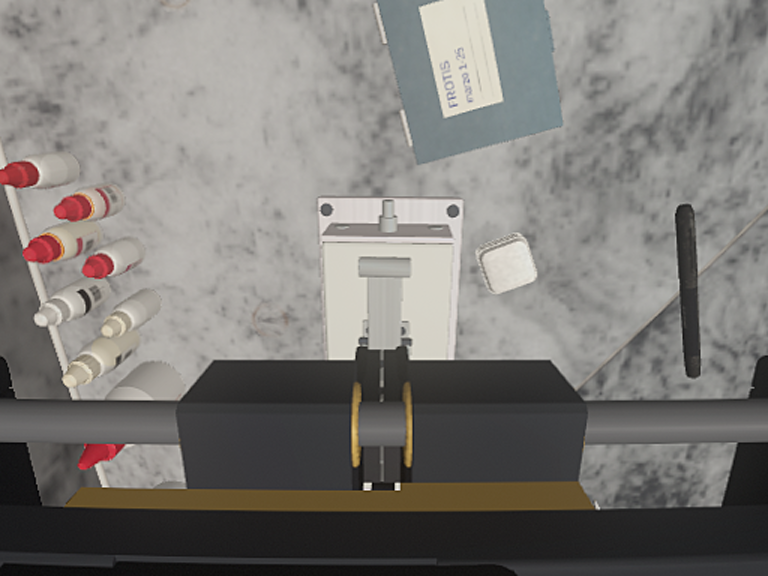

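View pics/s23.png

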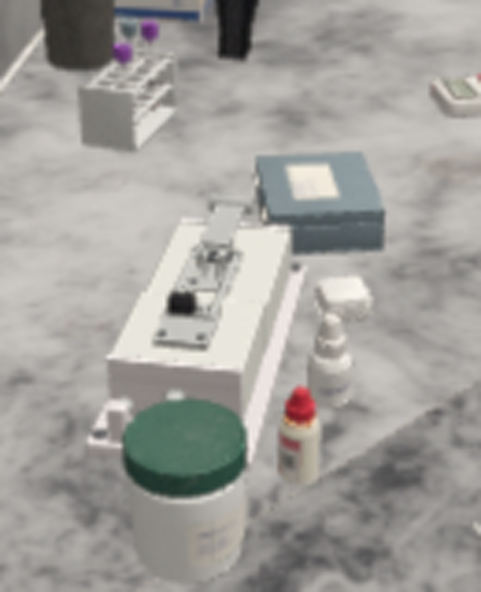

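Run:
```python
from plan import *
import pickle
p=pickle.load(open("pics/w23.pkl","rb")); uv=np.array((384.5,267))/1.5-.2
for v in (0,.1,.2,.3): print(v,proj(p,c2w(C,(0,*latch(v,0)[0])))[0]-uv)
```

```text
0 [0.5055749  0.31656956]
0.1 [0.10918703 3.71930224]
0.2 [-0.30071347  7.95525424]
0.3 [-0.71897369 13.01351006]
```

Emit:
apply_moves(xyz=[[-0.005,0,0.03],[-0.005,0,0.03],[-0.005,0,0.03],[-0.005,0,0.03],[-0.005,0,0.03],[0,0,0],[0,0,0]], twist=[0,0,0,0,0,0,0], claw=[0,0,0,0,0,0,0])

```text
time_s: 26.4
tcp_pos: [0.5452, 0.1272, 0.2324]
ee_rot: [[0.055, -0.997, 0.06], [0.075, 0.064, 0.995], [-0.996, -0.05, 0.078]]
wrist_force: [0.1, 0.5, -0.2]
gripper_width: 0.0
```

```bash
python3 look.py w24
```

```text
[ 28.5  14.  -11.1  -2.6 -60.2 -30.8] [0.5452 0.1272 0.2324]
```

View pics/w24.png

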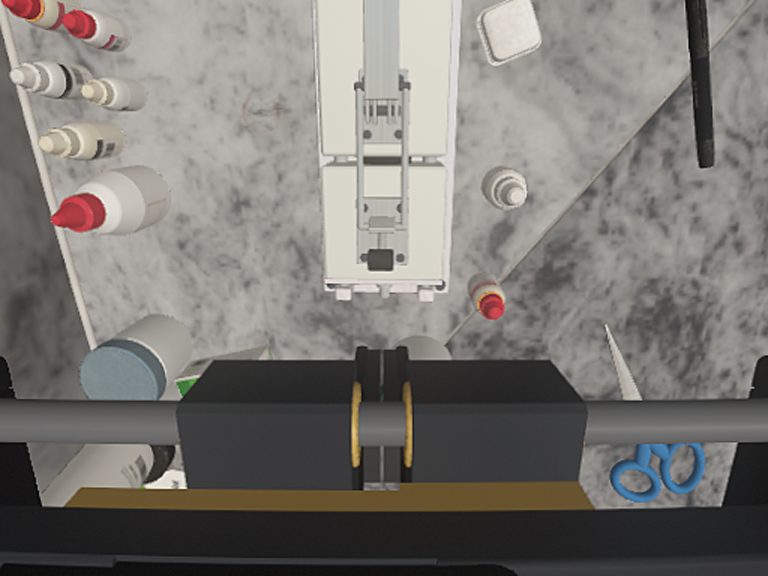

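The bar is hooked at about (382,228), and the gap between the halves at row 160 is nearly closed. The lever lies flat and its roll fits v ≈ 0. The arm is touching nothing, so I'll hand in.

```bash
python3 -c "
from station import job
print(job.finish_job())"
```

```text
the job is handed in; nothing more can be done
None
```

The latch is closed: the bail is hooked behind the keeper and the lever is down past centre at its stop, holding the two halves clamped. I handed it in at about 26.5 s of the 70 s. `finish_job` gives no verdict, so everything below is my own measurement.

- **Hooking and drawing back:** I gripped the roller by its ends and lowered the bar onto the plate, past the keeper. I then drew it back until it caught, with the bar about 58.5 mm along the chamber's y axis. I held 13–14 N there, and the gap between the halves shrank by roughly 0.4 mm.
- **Closing the lever:** I let go, closed the fingers and pushed the roll back and down. This took up to about 13 N. The lever went over centre by itself, and I then pressed it lightly onto its stop.
- **Last checks:**
  - The lever roll in the picture matched v ≈ 0 to within 0.5 px.
  - The bar was still under the hook and the gap nearly closed.
  - The bystanders looked to be in their places.
  - The wrist force was near zero, with the arm clear of everything.

**Not perfectly clean:**
- The pull briefly read 16.2 N at the wrist, against the 12–15 N asked for and the 17 N limit. About 5 N of that appeared to be lever friction rather than load on the slider.
- The last press on the stop peaked at 19 N.
- The tool tilted by about 5° under load.
- My edge measurement of the gap failed on some pictures, so the 0.4 mm rests on one image edge and the small shift of the tool.

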